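Fetch the drill tray from the blocked drawer

ROBOT

A 6-joint arm with a two-finger parallel gripper is mounted at the origin on a cart in front of the work surface, level with it; the furniture and walls round the work are solid. World frame = base frame: x ahead of the robot, y to its left, z up, the work surface at z = 0. Lengths are in m, angles in rad, forces in N, time in s.
With the tool pointing down it reaches from about 0.325 to 0.9 m from the base axis. Payload 3.5 kg.
Tool frame: the origin (TCP) lies at the very end of the fingers, on their centre line; the grasp point (between the pads) lies 19 mm behind it; z points along the fingers, y is the line along which they close (so a half turn about z gives the same grasp; the last joint's range is limited). The gripper opens to 85 mm and grips with 20 to 120 N. Pads are 22 mm wide; open, the fingers measure 114 mm over their backs; the gripper's body (76 mm by 85 mm) begins 54 mm behind the grasp point. The pads swing forward as they close: fully open they stand 13 mm farther back than shut.
Start: joints at [-1.362, 0.276, -0.026, 1.268, 0, 1.467], TCP at [0.192, -0.595, 0.197] pointing down, gripper open.
Joint ranges: [-3.12, 3.12], [-0.85, 1.88], [-1.08, 1.24], [-1.95, 2.15], [-1.57, 1.53], [-3.14, 3.14]. Speed limits (rad/s): [2.57, 2.57, 3.14, 3.14, 3.14, 3.14].

INTERFACE

Orientations are given as a rotation vector (axis times angle).
In Python, from workcell import ctrl, snapshot gives the robot as it stands.
- The arm moves only by the tool play_rows, never from a script. Its argument "deltas" is one flat list of numbers, 7 for each row, row after row: the shift along the tool's x, y, z in cm, then the turn, a rotation vector about the tool's x, y, z in rad, then the opening, from -1 (shut) to 1 (fully open). A call has 1 to 20 rows; each row shifts and turns the commanded pose from where the row before left it, along the tool's axes as they then stand; what a row does not reach is not made up. A row lasts 1/10 s, in which the tool goes at most 50 mm and 8.59 degrees, less where a joint would pass 70% of its speed; a pose out of reach is approached as far as the arm can. A call is refused whole if a number of a shift passes 5 or a number of a turn 0.15, either way. A call with a gripper value outside its range is refused whole. The fingers move at their own pace and stop on an object; "force" is the grip in N (left out, the last holds). Time passes only in rows, so rows that do not move let the fingers close. It gives the time, the measured TCP pose, the force, the opening and the grip force at its end, in the units of the state.
- ctrl.sense(): the state, without advancing time (a new reading comes with each control period).
- snapshot(name): name is "scene" or "top" or "wrist"; returns a dict with "color" (384x512x3 uint8, red, green, blue), "fx", "fy", "cx", "cy" (pixels), "world_to_cam" (4x4, takes a point from world to camera coordinates); the wrist camera has in their place "T_tool_cam" (4x4, takes a point from camera to tool coordinates, whose origin is the TCP and whose axes are the flange's). Camera axes: x right, y down, z forward; pixel columns grow to the right and rows downward; lengths in m; the calibration is good to about 2 mm. The wrist camera is an equidistant fisheye: a pixel r from the principal point sees the ray r / f radians off the axis. A picture is of the moment at which its call begins: read the wrist's pose just before it. There is no depth.
- ctrl.hand_in(): hands the job in; it is judged then, once.
The state is a dict: "time": time; "joint_pos": joint angles; "joint_velocities": joint speeds; "joint_torque": joint torques, N m; "eef_pos": TCP position; "orientation": TCP orientation; "force": force on the tool from outside, world axes, zero at the start; "torque": the same for the moment, N m; "opening": finger opening in m; "gripper_force": force on a finger pad.
Only numpy, scipy, OpenCV 4.12 (cv2) and the standard library are available. Lean on these libraries where they do the work, as an engineer would, in place of code of your own. Each camera call takes 0.05 s, during which the arm holds its last target. There are 200 camera calls.

TASK

I need the red tray of drills from the green-fronted drawer, but the drawer has run against the two jars and the glue bottle that stand in front of it: stand all three aside on the bench, pull the drawer out, and lay the drill tray flat on the bench along the near long side of the drilling jig, parallel to the jig, beside its length and within 50 mm of it. Then push the drawer fully home and put each jar and the bottle back upright where it stood at the start, to within 15 mm, the glue bottle with its label squarely facing out, away from the cabinet. Do not tip the jars or the bottle over, and leave the roll of masking tape and the block plane alone.

Things in the scene. Friction and masses are not known exactly. Their poses are not given: they have to be found in the camera images.
- screw_jar: glass jar of screws with a RED metal lid, a 66 mm cylinder 88 mm high standing on the bench; origin at the centre of its underside, z up. Weighs 0.2 to 0.4 kg. It stands in one of three places in the row in front of the drawer
- nail_jar: glass jar of nails with a CREAM (pale tan) metal lid, a 66 mm cylinder 88 mm high; origin at the centre of its underside, z up. Weighs 0.2 to 0.4 kg. It stands in another place of that row
- glue_bottle: yellow glue bottle, orange nozzle, 203 mm high: body 41 mm deep (its x) by 64 mm wide (its y) up to z = 156 mm, then nozzle; origin at the centre of its underside, z up. The LABEL is on its -x face. Stands askew in the row. Grasp it across the 41 mm with the fingertips at z = 137 to 146 mm, to keep the nozzle below the palm (or by the 29 mm cap, z = 154 to 173 mm). Row places are 102 mm apart
- drill_tray: red open tray of twist drills, 60 mm (its x) by 140 mm (its y) by 25 mm high, walls solid; origin at the centre of its underside, z up. At the start it lies crosswise in the drawer, its underside 23 mm above the bench, its rear part hidden under the cabinet top; there are 28 mm or more between it and the drawer front. Grasp it across the 60 mm
- drawer_cabinet: low plywood drawer unit fixed on the bench, 190 mm deep (x), 240 mm wide (y), 80 mm high; origin at the centre of its underside. Its front faces its own -x, 95 mm from the origin. The bench is free to its right as far as the block plane, and between the row of jars and the jig
- drawer (a joint): drawer with a green front: 0 = fully home, 0.14 = fully out towards the cabinet's -x (m). 1.5 N friction; stays where it is left. Its front is 15 mm thick (closed, its outer face is 95 mm from the cabinet's origin), top edge 79 mm above the bench; inside 198 mm wide, floor 23 mm and other walls 51 mm above the bench. Two 8 mm dowels lie fixed at its rear
- drawer_handle (a point): middle of the drawer's steel bar handle: a round bar, 11 mm thick and 110 mm long, along the cabinet's y, 35 mm in front of the drawer front and 58 mm above the bench; a finger fits behind it from above
- clamp_jig: wooden drilling jig with a red-handled toggle clamp, fixed on the bench, base 150 mm (its x) by 300 mm (its y); origin at the centre of its underside. Its near long side (towards the robot) is its -x side, 75 mm from the origin. It holds a walnut piece; the clamp, up to 154 mm high, is near its +y end
- masking_tape: bystander: roll of masking tape, 110 mm across, 24 mm high, lying on top of the cabinet; origin at the centre of its underside
- block_plane: bystander: green hand plane, 48 x 165 x 66 mm, standing on the bench at the right; origin at the centre of its underside
Not all that is in view belongs to the job. There is more than one size of the glue_bottle; the one meant has the size given above.

How it is judged:
On the way, in this order (a step that is already met when the one before it is completed fails the run):
1. both jars and the glue bottle are moved from their places by more than 50 mm and stand upright on the bench (distance of each of screw_jar, nail_jar, glue_bottle from where it was at the start of the episode above 0.05 m and height (world z) of each of screw_jar, nail_jar, glue_bottle below 0.006 m and angle between each of screw_jar, nail_jar, glue_bottle's own z axis and vertical below 0.1 rad and linear speed of each of screw_jar, nail_jar, glue_bottle below 0.02 m/s), for 0.2 s.
2. the drawer is pulled out by more than 100 mm (value of joint drawer above 0.1 m), for 0.1 s.
3. the drill tray lies on the bench along the near side of the jig (x of drill_tray in the frame of clamp_jig between -0.157 and -0.104 m and y of drill_tray in the frame of clamp_jig between -0.085 and 0.085 m and angle between the y axis of drill_tray and the y axis of clamp_jig, either way round below 0.2 rad and height (world z) of drill_tray below 0.006 m and angle between drill_tray's own z axis and vertical below 0.1 rad and linear speed of drill_tray below 0.02 m/s), for 0.2 s.
At the end, for the whole second after the job is handed in: Tray flat on the bench at the near side of the jig: gap under 50 mm, centre within 85 mm of mid-length, parallel within 0.2 rad. Drawer shut within 6 mm. Jars and bottle upright on the bench within 15 mm of their starts, label facing out within 0.2 rad. All at rest (all of step 3 and value of joint drawer below 0.006 m and distance of each of screw_jar, nail_jar, glue_bottle from where it was at the start of the episode below 0.015 m and height (world z) of each of screw_jar, nail_jar, glue_bottle below 0.006 m and angle between each of screw_jar, nail_jar, glue_bottle's own z axis and vertical below 0.1 rad and linear speed of each of screw_jar, nail_jar, glue_bottle below 0.02 m/s and angle between the x axis of glue_bottle and the x axis of drawer_cabinet, either way round below 0.2 rad and x of drawer_cabinet in the frame of glue_bottle above 0.1 m); the robot touches nothing.
It fails at once if a jar or the bottle is tipped over (angle between any of screw_jar, nail_jar, glue_bottle's own z axis and vertical above 0.6 rad).
It fails at once if the masking tape or the block plane is displaced by more than 20 mm (distance of any of masking_tape, block_plane from where it was at the start of the episode above 0.02 m).
It also fails if it takes over 152 s, if anything falls off the work surface, if the arm or the gripper's body presses on something with over 40 N, if the wrist force passes 120 N, or if a joint passes its speed limit or range.

## Working session

There is one attempt and no reset: what is moved stays moved. The work goes in short steps, Python scripts to look and compute and a tool call to move; the robot and the scene stay as the last step left them, time stands still between calls to the robot, and variables do not carry over. Pictures are saved under pics/ and viewed, at most 14 in all, crops included, and the job is handed in when it is done.

Besides the shell and the picture viewer there is one more tool, called after "Emit:" as name(argument=value, ...), one argument or row to a line, values as JSON. play_rows: Moves the arm, as the interface text tells. Its arguments: {"type":"object","properties":{"deltas":{"type":"array","items":{"type":"number"}},"force":{"type":"number"}},"required":["deltas"]}

```bash
mkdir -p pics; ls; cat > h.py <<'E'
import numpy as np, cv2
from workcell import ctrl, snapshot
from scipy.spatial.transform import Rotation as R
def save(s,n): cv2.imwrite(f'pics/{n}.png',s['color'][:,:,::-1])
E
python3 - <<'E'
from h import *
import pickle
s=ctrl.sense();print(s)
d={}
for n in('scene','top','wrist'):
    d[n]=snapshot(n);save(d[n],n+'0')
    print(n,{k:(np.round(v,4).tolist() if k!='color' else 0) for k,v in d[n].items()})
pickle.dump(d,open('d0.pkl','wb'))
cv2.imwrite('pics/both0.png',np.vstack([d['scene']['color'],d['top']['color']])[:,:,::-1])
E
```

```text
pics
{'time': 0.0, 'joint_pos': array([-1.36238076e+00,  2.77142512e-01, -2.78555820e-02,  1.26798827e+00,
        5.15493439e-07,  1.46741739e+00]), 'joint_velocities': array([-3.18654714e-05,  1.22578507e-03,  6.81483950e-05, -1.88329066e-03,
       -2.50288832e-05, -5.59453280e-04]), 'joint_torque': array([-9.05696343e-04, -4.45505226e+01,  2.95205337e+01,  1.63566327e-02,
       -2.81884631e-04, -4.70076351e-07]), 'eef_pos': array([ 0.1915591 , -0.59404369,  0.19546578]), 'orientation': array([-3.10133283e+00, -4.87444609e-01,  1.79651573e-04]), 'force': array([0.53200505, 0.52720756, 0.08027098]), 'torque': array([0.02855581, 0.00355391, 0.03398912]), 'gripper_force': 0.0, 'opening': 0.08546245086654419}
scene {'color': 0, 'fx': 362.7379, 'fy': 362.7379, 'cx': 255.3015, 'cy': 188.9203, 'world_to_cam': [[0.5574, -0.8303, -0.0017, -0.4069], [-0.3393, -0.2259, -0.9132, 0.2487], [0.7578, 0.5096, -0.4076, 1.1316], [0.0, 0.0, 0.0, 1.0]]}
top {'color': 0, 'fx': 364.6699, 'fy': 364.6699, 'cx': 254.6963, 'cy': 187.9851, 'world_to_cam': [[-0.0001, -1.0, 0.0078, -0.1346], [-0.9833, -0.0013, -0.1821, 0.5541], [0.1821, -0.0077, -0.9833, 1.374], [0.0, 0.0, 0.0, 1.0]]}
wrist {'color': 0, 'fx': 297.3186, 'fy': 297.3186, 'cx': 259.9977, 'cy': 192.7074, 'T_tool_cam': [[-0.0006, -0.9526, -0.3042, 0.0791], [1.0, -0.0006, -0.0, -0.0016], [-0.0002, -0.3042, 0.9526, -0.1783], [0.0, 0.0, 0.0, 1.0]]}
```

View pics/scene0.png

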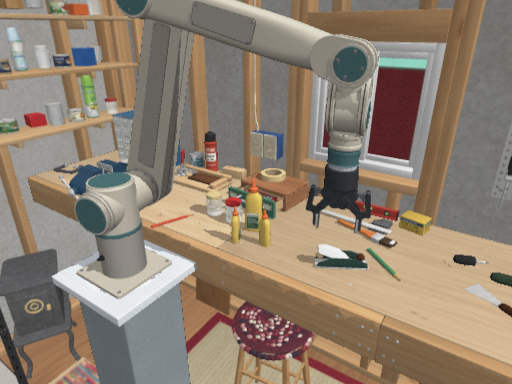

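View pics/top0.png

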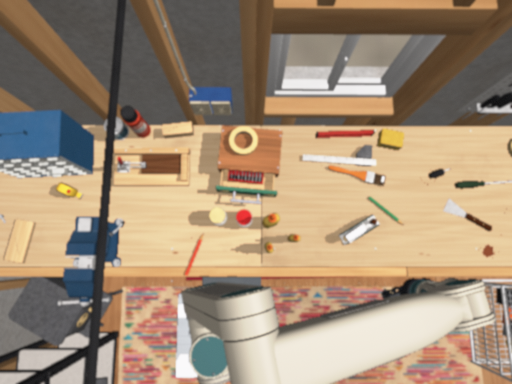

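```bash
cat >> h.py <<'E'
def ray(s,u,v,pose=None):
    if 'world_to_cam' in s:
        d=np.array([(u-s['cx'])/s['fx'],(v-s['cy'])/s['fy'],1.]);T=np.linalg.inv(s['world_to_cam'])
    else:
        a=np.array([u-s['cx'],v-s['cy']]);r=np.hypot(*a);t=r/s['fx']
        d=np.array([*(a/max(r,1e-9)*np.sin(t)),np.cos(t)])
        P=np.eye(4);P[:3,:3]=R.from_rotvec(pose[1]).as_matrix();P[:3,3]=pose[0];T=P@s['T_tool_cam']
    d=T[:3,:3]@d;return T[:3,3],d/np.linalg.norm(d)
def plane(r,z): o,d=r;return o+d*(z-o[2])/d[2]
def cross(r1,r2):
    (a,b),(c,d)=r1,r2;t=np.linalg.lstsq(np.c_[b,-d],c-a,rcond=None)[0]
    p,q=a+b*t[0],c+d*t[1];return (p+q)/2,np.linalg.norm(p-q)
def blobs(s,lo,hi,box,amin=8):
    u0,u1,v0,v1=box;h=cv2.cvtColor(s['color'],cv2.COLOR_RGB2HSV)[v0:v1,u0:u1]
    m=cv2.inRange(h,np.array(lo),np.array(hi));n,l,st,c=cv2.connectedComponentsWithStats(m)
    return [(st[i,4],np.round(c[i]+[u0,v0],1).tolist(),(st[i,:4]+[u0,v0,0,0]).tolist()) for i in range(1,n) if st[i,4]>=amin]
E
python3 - <<'E'
from h import *
import pickle
d=pickle.load(open('d0.pkl','rb'));t,s=d['top'],d['scene']
a=cv2.resize(t['color'][120:270,105:305],(800,600),interpolation=cv2.INTER_CUBIC)
b=cv2.resize(s['color'][150:260,150:310],None,fx=5,fy=5,interpolation=cv2.INTER_CUBIC)
cv2.imwrite('pics/ta.png',a[:,:,::-1]);cv2.imwrite('pics/sb.png',b[:,:,::-1])
B=(105,305,120,270);C=(150,310,150,260)
for n,lo,hi in(('red',(0,170,80),(6,255,255)),('red2',(174,150,80),(180,255,255)),('green',(60,80,20),(95,255,200)),('orange',(7,200,150),(16,255,255)),('cream',(18,40,190),(30,130,255)),('yellow',(20,160,120),(30,255,255))):
    print(n,'top',blobs(t,lo,hi,B));print('   scene',blobs(s,lo,hi,C))
E
```

```text
red top [(np.int32(54), [133.2, 122.5], [125, 120, 17, 6]), (np.int32(20), [146.1, 132.5], [141, 127, 9, 9]), (np.int32(16), [231.6, 171.3], [229, 170, 6, 4]), (np.int32(8), [230.9, 179.2], [229, 178, 5, 3]), (np.int32(149), [243.4, 216.6], [237, 210, 14, 14]), (np.int32(51), [193.2, 255.6], [187, 241, 13, 29])]
   scene [(np.int32(18), [182.2, 155.8], [181, 150, 3, 12]), (np.int32(35), [213.3, 167.0], [207, 162, 10, 9]), (np.int32(71), [232.8, 201.1], [226, 198, 15, 9]), (np.int32(41), [168.2, 221.3], [152, 216, 35, 11])]
red2 top []
   scene [(np.int32(30), [232.5, 203.0], [226, 199, 14, 8])]
green top [(np.int32(164), [246.1, 190.5], [217, 187, 59, 7])]
   scene [(np.int32(81), [238.2, 191.7], [229, 187, 18, 12]), (np.int32(113), [269.8, 206.9], [262, 197, 13, 21])]
orange top []
   scene []
cream top [(np.int32(257), [176.6, 128.0], [161, 123, 31, 11]), (np.int32(11), [154.6, 127.4], [152, 127, 8, 3]), (np.int32(9574), [178.5, 221.8], [109, 127, 153, 139]), (np.int32(388), [243.1, 139.5], [229, 126, 29, 28]), (np.int32(45), [291.4, 129.6], [281, 128, 21, 5]), (np.int32(8), [303.0
[... 997 characters left out ...]
 4]), (np.int32(23), [290.6, 254.6], [286, 251, 10, 8]), (np.int32(25), [301.8, 255.9], [298, 253, 7, 7]), (np.int32(8), [108.0, 264.5], [106, 264, 5, 2]), (np.int32(29), [231.0, 269.0], [217, 269, 29, 1])]
   scene [(np.int32(23), [238.4, 169.3], [233, 168, 11, 4]), (np.int32(142), [274.4, 174.3], [261, 168, 25, 14]), (np.int32(59), [198.7, 184.2], [188, 180, 20, 9]), (np.int32(18), [181.6, 189.4], [178, 188, 8, 5]), (np.int32(1553), [190.3, 219.4], [150, 190, 82, 57]), (np.int32(114), [215.8, 193.9], [206, 190, 22, 9]), (np.int32(8), [238.8, 217.8], [238, 215, 2, 7]), (np.int32(16), [242.9, 217.9], [242, 214, 3, 8])]
yellow top [(np.int32(25), [266.8, 221.8], [264, 218, 8, 7])]
   scene []
```

View pics/ta.png

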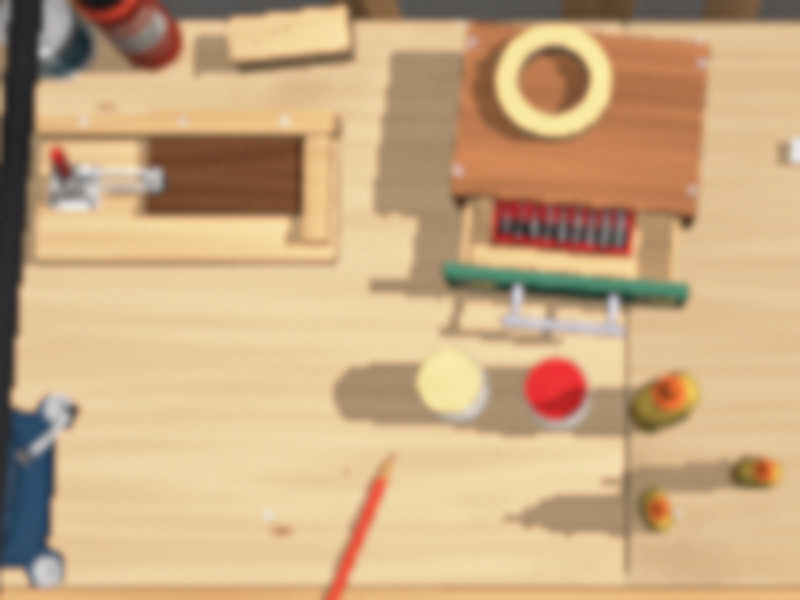

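View pics/sb.png

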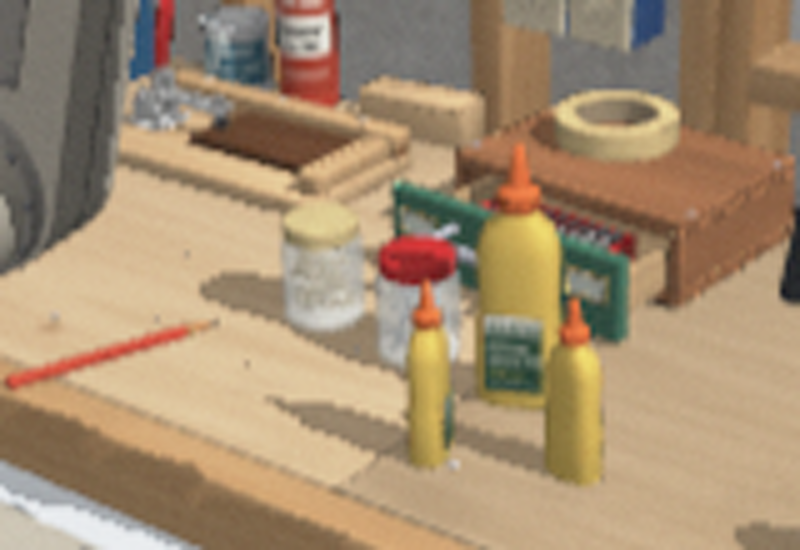

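```bash
python3 - <<'E'
from h import *
import pickle
d=pickle.load(open('d0.pkl','rb'));t,s=d['top'],d['scene']
T=lambda a,b:ray(t,105+a/4-.4,120+b/4-.4)
S=lambda a,b:ray(s,150+a/5-.4,150+b/5-.4)
for n,a,b in(('cream',(450,382),(320,222)),('red',(555,389),(418,260)),('nozzle',(675,383),(520,147)),('cabnearR',(688,222),(668,248)),('cabnearL',(455,195),(460,160)),('frontTopR',(686,290),(625,258)),('frontTopL',(447,267),(400,186)),('jigNR',(336,262),(300,187))):
    p,e=cross(T(*a),S(*b));print(n,p.round(3),round(e,4))
for n,a,z in(('jigNL',(35,262),.02),('jigNR',(338,262),.02),('jigFR',(338,120),.03),('handleL',(505,320),.06),('handleR',(620,332),.06),('trayL',(497,245),.048),('trayR',(630,252),.048),('cabTL',(463,25),.08),('cabTR',(708,42),.08),('small1',(656,510),.1),('small2',(770,470),.1),('planeish',(1020,440),.03)):
    print(n,plane(T(*a),z).round(3))
E
```

```text
cream [0.444 0.007 0.083] 0.0003
red [ 0.439 -0.092  0.079] 0.0027
nozzle [ 0.43  -0.196  0.2  ] 0.0028
cabnearR [ 0.604 -0.22   0.057] 0.0009
cabnearL [0.629 0.006 0.072] 0.0033
frontTopR [ 0.535 -0.218  0.075] 0.0042
frontTopL [0.556 0.014 0.072] 0.0004
jigNR [0.565 0.129 0.04 ] 0.0074
jigNL [0.571 0.429 0.02 ]
jigNR [0.571 0.128 0.02 ]
jigFR [0.716 0.131 0.03 ]
handleL [ 0.507 -0.042  0.06 ]
handleR [ 0.495 -0.153  0.06 ]
trayL [ 0.583 -0.033  0.048]
trayR [ 0.576 -0.163  0.048]
cabTL [0.798 0.002 0.08 ]
cabTR [ 0.781 -0.24   0.08 ]
small1 [ 0.325 -0.185  0.1  ]
small2 [ 0.361 -0.29   0.1  ]
planeish [ 0.394 -0.543  0.03 ]
```

Emit:
play_rows(
  deltas=[0,0,-5,0,0,-0.1415,1,0,0,-5,0,0,-0.1415,1,0,0,-4,0,0,-0.1415,1,0,0,0,0,0,-0.1415,1,0,0,0,0,0,-0.1415,1,0,0,0,0,0,-0.1415,1,0,0,0,0,0,-0.1415,1,0,0,0,0,0,-0.1415,1,0,0,0,0,0,-0.1415,1,0,0,0,0,0,-0.1415,1,0,0,0,0,0,-0.1415,1,0,0,0,0,0,-0.1415,1,0,0,0,0,0,-0.1415,1,0,0,0,0,0,-0.1415,1,0,0,0,0,0,-0.1415,1,0,0,0,0,0,-0.1415,1,0,0,0,0,0,-0.1415,1,0,0,0,0,0,-0.1415,1,0,0,0,0,0,-0.1415,1,0,0,0,0,0,-0.1415,1],
)

```text
time: 2.15
eef_pos: [0.1917, -0.5946, 0.3361]
orientation: [0.009, -3.141, -0.002]
force: [0.3, -0.2, 0.2]
opening: 0.0853
gripper_force: 0.0
```

Emit:
play_rows(
  deltas=[-2.2,3.8,0,0,0,0,1,-2.2,3.8,0,0,0,0,1,-2.2,3.8,0,0,0,0,1,-2.2,3.8,0,0,0,0,1,-2.2,3.8,0,0,0,0,1,-2.2,3.8,0,0,0,0,1,-2.2,3.8,0,0,0,0,1,-2.2,3.8,0,0,0,0,1,-2.2,3.8,0,0,0,0,1,-2.2,3.8,0,0,0,0,1,-2.2,3.8,0,0,0,0,1,0,0,0,0,0,0,1,0,0,0,0,0,0,1,0,0,0,0,0,0,1],
)

```text
time: 3.55
eef_pos: [0.4332, -0.1774, 0.3364]
orientation: [-0.001, -3.141, 0.0]
force: [-0.2, 0.5, 0.1]
opening: 0.0856
gripper_force: 0.0
```

```bash
cat >> h.py <<'E'
def wrist(n):
    s=ctrl.sense();w=snapshot('wrist');save(w,n);return w,(s['eef_pos'],s['orientation'])
E
python3 - <<'E'
from h import *
import pickle
w=wrist('w1');pickle.dump(w,open('w1.pkl','wb'));print(w[1],ctrl.sense()['force'])
E
```

```text
(array([ 0.43324854, -0.17736949,  0.3363751 ]), array([-7.42687712e-04, -3.14096111e+00,  3.36131586e-04])) [ 0.09565913 -0.56394889  0.05381471]
```

Emit:
play_rows(
  deltas=[0,3.5,0,0,0,0,1,0,3.5,0,0,0,0,1,0,0,0,0,0,0,1,0,0,0,0,0,0,1,0,0,0,0,0,0,1],
)

```text
time: 4.1
eef_pos: [0.4335, -0.1081, 0.3366]
orientation: [0.003, 3.142, -0.001]
force: [0.4, 0.1, -0.3]
opening: 0.0852
gripper_force: 0.0
```

```bash
python3 - <<'E'
from h import *
import pickle
w=wrist('w2');pickle.dump(w,open('w2.pkl','wb'));print(w[1])
w1=pickle.load(open('w1.pkl','rb'))
a=np.vstack([w1[0]['color'],w[0]['color']])
cv2.imwrite('pics/w12.png',a[:,:,::-1])
E
```

```text
(array([ 0.43353862, -0.10807755,  0.33657722]), array([ 2.73617253e-03,  3.14155192e+00, -7.56794382e-04]))
```

View pics/w1.png

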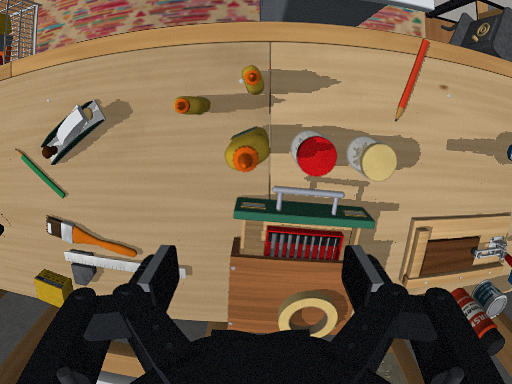

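View pics/w2.png

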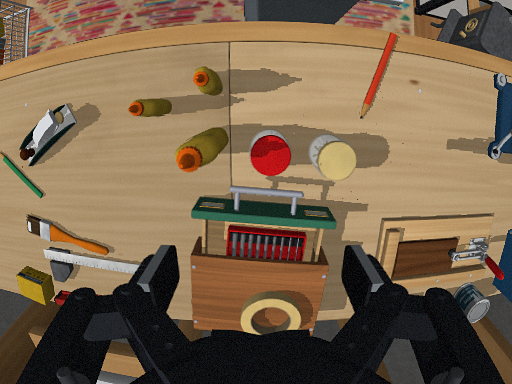

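```bash
python3 - <<'E'
from h import *
import pickle
A=pickle.load(open('w1.pkl','rb'));B=pickle.load(open('w2.pkl','rb'))
c=lambda w,u,v:cv2.resize(w[0]['color'][v:v+80,u:u+80],(400,400),interpolation=cv2.INTER_CUBIC)
cv2.imwrite('pics/bz.png',np.hstack([c(A,205,105),c(B,160,105)])[:,:,::-1])
box=[(215,400,100,200),(165,370,100,200)]
for n,lo,hi in(('red',(0,170,120),(8,255,255)),('cream',(18,60,170),(32,140,255)),('orange',(8,190,150),(17,255,255)),('body',(19,150,60),(34,255,255))):
    q=[[b for b in blobs(w[0],lo,hi,bx,60)] for w,bx in zip((A,B),box)]
    print(n,q)
E
```

```text
red [[(np.int32(449), [315.6, 157.0], [297, 137, 37, 39])], [(np.int32(554), [269.1, 155.2], [251, 137, 40, 39])]]
cream [[(np.int32(2051), [338.0, 114.0], [271, 100, 129, 36]), (np.int32(1375), [380.4, 170.1], [362, 145, 38, 55]), (np.int32(567), [285.5, 171.6], [270, 152, 38, 36]), (np.int32(225), [344.1, 172.8], [323, 166, 39, 15]), (np.int32(178), [341.0, 189.4], [317, 183, 41, 17])], [(np.int32(2100), [302.5, 113.7], [231, 100, 139, 34]), (np.int32(245), [183.6, 123.3], [165, 117, 47, 15]), (np.int32(92), [181.7, 134.8], [172, 129, 21, 13]), (np.int32(1964), [336.3, 169.6], [278, 142, 92, 58]), (np.int32(82), [169.9, 151.5], [165, 144, 11, 17]), (np.int32(519), [246.3, 171.8], [232, 153, 40, 35]), (np.int32(270), [215.1, 174.0], [198, 163, 32, 21]), (np.int32(103), [187.5, 177.1], [174, 168, 27, 15]), (np.int32(216), [307.8, 190.2], [287, 183, 35, 17])]]
orange [[(np.int32(284), [241.8, 158.9], [233, 147, 22, 25])], [(np.int32(207), [185.3, 158.1], [176, 147, 22, 25])]]
body [[(np.int32(847), [249.1, 145.1], [225, 128, 45, 42])], [(np.int32(72), [167.4, 106.2], [165, 100, 7, 14]), (np.int32(929), [207.5, 143.6], [175, 128, 54, 38])]]
```

View pics/bz.png

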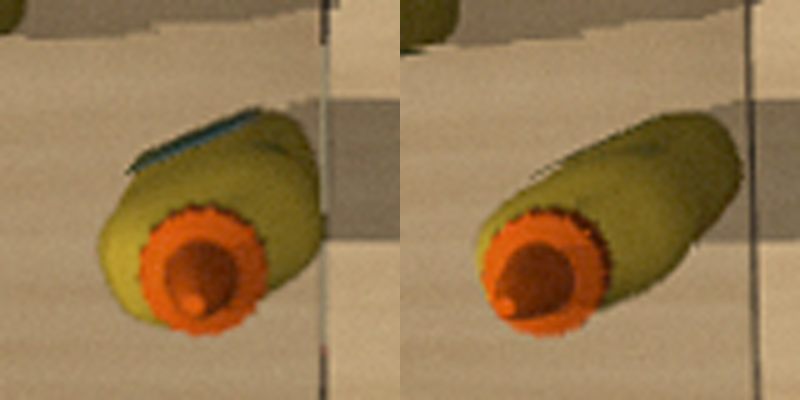

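```bash
python3 - <<'E'
from h import *
import pickle
A=pickle.load(open('w1.pkl','rb'));B=pickle.load(open('w2.pkl','rb'))
ra=lambda u,v:ray(A[0],u,v,A[1]); rb=lambda u,v:ray(B[0],u,v,B[1])
for n,a,b in(('tip',(243.7,165),(180.7,165.6)),('cap',(245.2,158.7),(188.6,159)),('red',(317,156),(270.5,155.3)),('cream',(378.3,162),(336,160.5)),('handL',(277,188),(235,188)),('handR',(342,194),(299,194)),('frontL',(238,210),(195,208)),('frontR',(373,219),(334,217)),('cabNR',(353,256),(325,258.5)),('trayNL',(266,227),(229,226.5)),('trayNR',(343,230),(305,232))):
    p,e=cross(ra(*a),rb(*b));print(n,p.round(4),round(e,4))
for z in(0,.04,.08):
    p=plane(ra(231,139),z);q=plane(ra(257.2,126.4),z);print(z,p.round(3),q.round(3),np.degrees(np.arctan2(*(q-p)[:2])))
# lid circles: fit by HSV contour mapped on z=.088
for n,lo,hi in(('red',(0,170,90),(8,255,255)),('cream',(20,60,190),(32,140,255))):
  for w,bs in((A,{'red':(317,156),'cream':(378,162)}),(B,{'red':(270,155),'cream':(336,160)})):
    h=cv2.cvtColor(w[0]['color'],cv2.COLOR_RGB2HSV);m=cv2.inRange(h,np.array(lo),np.array(hi))
    k=np.zeros_like(m);cv2.circle(k,bs[n],23,255,-1);m&=k
    ct=max(cv2.findContours(m,0,2)[0],key=cv2.contourArea)
    P=np.array([plane(ray(w[0],*c[0],w[1]),.088)[:2] for c in cv2.convexHull(ct)]).astype(np.float32)
    print(n,cv2.minEnclosingCircle(P*1000),cv2.contourArea(ct))
E
```

```text
tip [ 0.4241 -0.193   0.2047] 0.0002
cap [ 0.4247 -0.1933  0.1659] 0.0001
red [ 0.4362 -0.091   0.085 ] 0.0001
cream [0.4429 0.0074 0.087 ] 0.0002
handL [ 0.4975 -0.1478  0.0473] 0.0004
handR [ 0.4976 -0.0462  0.0795] 0.0005
frontL [ 0.5223 -0.2102  0.0794] 0.0024
frontR [0.5402 0.0137 0.0772] 0.0039
cabNR [ 0.7028  0.0432 -0.0736] 0.0041
trayNL [ 0.5841 -0.1647  0.01  ] 0.0002
trayNR [ 0.576  -0.0285  0.0488] 0.0029
0 [ 0.422 -0.226  0.   ] [ 0.401 -0.18   0.   ] -25.429788263706534
0.04 [ 0.417 -0.222  0.04 ] [ 0.397 -0.18   0.04 ] -25.42978826370653
0.08 [ 0.412 -0.218  0.08 ] [ 0.394 -0.18   0.08 ] -25.42978826370654
red ((435.68267822265625, -91.99365997314453), 29.975807189941406) 351.5
red ((436.2164001464844, -91.2518310546875), 29.66557502746582) 666.5
cream ((443.4147644042969, 8.555824279785156), 28.51435089111328) 869.0
cream ((443.4952087402344, 8.467336654663086), 28.776302337646484) 990.0
```

Emit:
play_rows(
  deltas=[0,0,1,0,0,0.141,1,0,0,1,0,0,0.141,1,0,0,1,0,0,0.141,1,0,0,1,0,0,0.141,1,0,0,1,0,0,0.141,1,0,0,1,0,0,0.141,1,0,0,1,0,0,0.141,1,0,0,1,0,0,0.141,1,-2.43,-1.49,0,0,0,0,1,-2.43,-1.49,0,0,0,0,1,-2.43,-1.49,0,0,0,0,1,0,0,0,0,0,0,1,0,0,0,0,0,0,1,0,0,0,0,0,0,1],
)

```text
time: 5.55
eef_pos: [0.4243, -0.1918, 0.2565]
orientation: [-1.68, -2.654, -0.0]
force: [-0.5, 0.5, -0.2]
opening: 0.0854
gripper_force: 0.0
```

```bash
cat >> h.py <<'E'
def yaw(): 
    s=ctrl.sense();x=R.from_rotvec(s['orientation']).as_matrix();print('tcp',s['eef_pos'].round(4),'yaw',round(np.arctan2(x[1,0],x[0,0])%(2*np.pi),4),'tilt',round(np.arccos(-x[2,2]),4),'F',s['force'].round(1),'op',round(s['opening'],4),'g',round(s['gripper_force'],1),'j',s['joint_pos'].round(2));return s['eef_pos'],x
def go(x,y,z=None):
    p,M=yaw();z=p[2] if z is None else z
    print('shift cm',(100*M.T@(np.array([x,y,z])-p)).round(2))
E
python3 -c "
from h import *
go(.4245,-.193,.14)"
```

```text
tcp [ 0.4243 -0.1918  0.2565] yaw 2.0132 tilt 0.0007 F [-0.5  0.5 -0.2] op 0.0854 g 0.0 j [-0.56 -0.04 -0.26  1.35  0.    0.56]
shift cm [-0.13 -0.03 11.65]
```

Emit:
play_rows(
  deltas=[-0.1,0,3,0,0,0,1,0,0,3,0,0,0,1,0,0,3,0,0,0,1,0,0,2.6,0,0,0,1,0,0,0,0,0,0,1,0,0,0,0,0,0,-0.2,0,0,0,0,0,0,-0.4,0,0,0,0,0,0,-0.6,0,0,0,0,0,0,-0.8,0,0,0,0,0,0,-1,0,0,0,0,0,0,-1,0,0,0,0,0,0,-1],
  force=40,
)

```text
time: 6.75
eef_pos: [0.4255, -0.1933, 0.1417]
orientation: [1.678, 2.654, -0.001]
force: [-0.9, -0.1, 6.3]
opening: 0.0135
gripper_force: 38.6
```

```bash
python3 -c "
from h import *
go(.46,-.36,.2)"
```

```text
tcp [ 0.4255 -0.1933  0.1417] yaw 2.0137 tilt 0.0018 F [-0.9 -0.1  6.3] op 0.0135 g 38.6 j [-0.56  0.03 -0.43  1.1  -0.    0.56]
shift cm [-16.55  -4.02  -5.81]
```

```bash
python3 -c "
from h import *
w=wrist('w3');s=snapshot('scene');save(s,'s3')
a=np.hstack([cv2.resize(w[0]['color'][60:360,100:400],(400,400)),cv2.resize(s['color'][120:260,180:320],(400,400),interpolation=2)])
cv2.imwrite('pics/c3.png',a[:,:,::-1])"
```

```text
(no output)
```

View pics/c3.png

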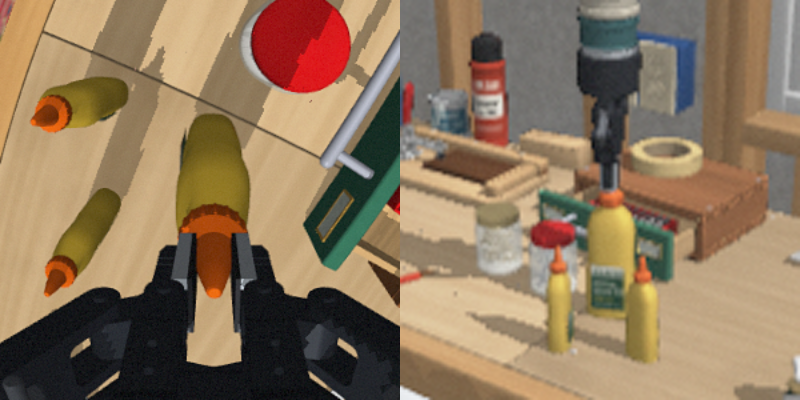

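```bash
python3 -c "
from h import *
s=snapshot('scene');p,M=yaw()
for z in (0,.1417,.156,.173,.203):
  q=s['world_to_cam']@[.4255,-.1933,z,1];u=s['fx']*q[0]/q[2]+s['cx'];v=s['fy']*q[1]/q[2]+s['cy'];print(z,u,v,'crop',(u-180)*400/140,(v-120)*400/140)
"
```

```text
tcp [ 0.4255 -0.1933  0.1417] yaw 2.0137 tilt 0.0018 F [-2.4  0.7  6.1] op 0.0136 g 38.6 j [-0.56  0.03 -0.43  1.1  -0.    0.56]
0 252.83085382355296 228.53289561544784 crop 208.08815378157988 310.09398747270814
0.1417 252.65269845756092 194.12930530598544 crop 207.57913845017404 211.7980151599584
0.156 252.63383460087118 190.48650513773643 crop 207.5252417167748 201.39001467924695
0.173 252.61118639071 186.1129083095442 crop 207.46053254488572 188.89402374155486
0.203 252.57061739365489 178.27862756151188 crop 207.34462112472823 166.51036446146253
```

```bash
python3 -c "
from h import *
w=snapshot('wrist');Ti=np.linalg.inv(w['T_tool_cam'])
for z in (0.03,0,-.019,-.03,-.06):
  for y in (-.007,.007):
    c=(Ti@[0,y,z,1])[:3];t=np.arctan2(np.hypot(c[0],c[1]),c[2]);r=w['fx']*t/np.hypot(c[0],c[1]);u,v=w['cx']+r*c[0],w['cy']+r*c[1];print(z,y,'crop',round((u-100)*4/3),round((v-60)*4/3))
"
```

```text
0.03 -0.007 crop 199 199
0.03 0.007 crop 223 198
0 -0.007 crop 196 220
0 0.007 crop 225 220
-0.019 -0.007 crop 195 237
-0.019 0.007 crop 226 237
-0.03 -0.007 crop 194 249
-0.03 0.007 crop 227 249
-0.06 -0.007 crop 190 288
-0.06 0.007 crop 229 288
```

Emit:
play_rows(
  deltas=[0,0,0,0,0,0,-0.5,0,0,0,0,0,0,0,0,0,0,0,0,0,0.5,0,0,0,0,0,0,1,0,0,0,0,0,0,1,0,0,0,0,0,0,1],
)

```text
time: 7.55
eef_pos: [0.4249, -0.1927, 0.1405]
orientation: [-1.679, -2.655, -0.0]
force: [1.2, -1.0, 0.6]
opening: 0.0854
gripper_force: 0.0
```

```bash
python3 -c "
from h import *
yaw()
w=wrist('w4');s=snapshot('scene')
a=np.hstack([cv2.resize(w[0]['color'][60:360,100:400],(400,400)),cv2.resize(s['color'][160:240,210:290],(400,400),interpolation=2)])
cv2.imwrite('pics/c4.png',a[:,:,::-1])"
```

```text
tcp [ 0.4249 -0.1927  0.1405] yaw 2.0138 tilt 0.0002 F [ 1.2 -1.   0.6] op 0.0854 g 0.0 j [-0.56  0.03 -0.44  1.1   0.    0.56]
```

View pics/c4.png

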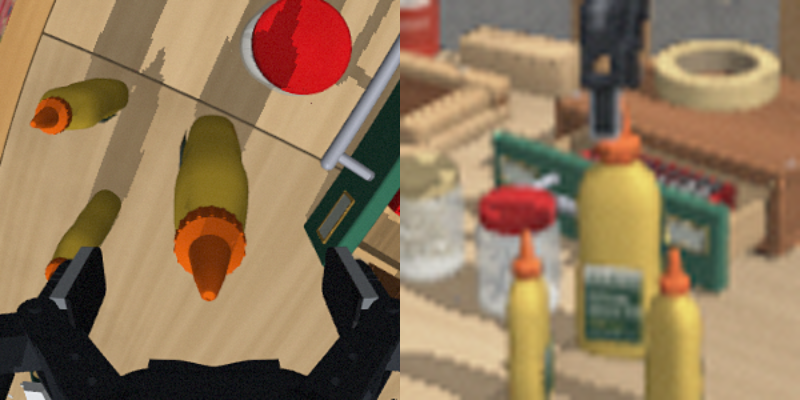

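```bash
python3 -c "
from h import *
w=snapshot('wrist');Z=(np.zeros(3),np.zeros(3))
for c,y in(((98,248),None),((328,250),None),((62,298),None)):
  o,d=ray(w,100+c[0]*.75,60+c[1]*.75,Z)
  for yy in(.0427,.05):
    t=(np.sign(d[1])*yy-o[1])/d[1];print(c,(o+d*t).round(4))
# lid check: red lid centre in this view
"
```

```text
(98, 248) [ 0.0094 -0.0427 -0.0483]
(98, 248) [-0.0023 -0.05   -0.0267]
(328, 250) [ 0.0123  0.0427 -0.0554]
(328, 250) [ 0.0005  0.05   -0.0338]
(62, 298) [ 0.0137 -0.0427 -0.0883]
(62, 298) [ 0.0028 -0.05   -0.0733]
```

```bash
python3 -c "
from h import *
s=snapshot('scene')
for xy in((.386,-.211),(.463,-.1745)):
 for z in(.14,.153,.17,.19,.21):
  q=s['world_to_cam']@[*xy,z,1];u=s['fx']*q[0]/q[2]+s['cx'];v=s['fy']*q[1]/q[2]+s['cy'];print(xy,z,'crop',round((u-210)*5+400),round((v-160)*5))
"
```

```text
(0.386, -0.211) 0.14 crop 602 199
(0.386, -0.211) 0.153 crop 602 182
(0.386, -0.211) 0.17 crop 602 159
(0.386, -0.211) 0.19 crop 602 133
(0.386, -0.211) 0.21 crop 602 106
(0.463, -0.1745) 0.14 crop 621 149
(0.463, -0.1745) 0.153 crop 621 133
(0.463, -0.1745) 0.17 crop 621 111
(0.463, -0.1745) 0.19 crop 621 86
(0.463, -0.1745) 0.21 crop 621 60
```

```bash
python3 -c "
from h import *
w=snapshot('wrist');Z=(np.zeros(3),np.zeros(3))
for c in((210,362),(150,362),(270,362)):
  o,d=ray(w,100+c[0]*.75,60+c[1]*.75,Z)
  for x in(.0,.02,.038,.0425):
    t=(x-o[0])/d[0];print(c,x,(o+d*t).round(4))
s=ctrl.sense();print(s['joint_pos'])
im=w['color'];
cv2.imwrite('pics/w5.png',np.ascontiguousarray(cv2.resize(im[200:384,100:430],(790,440),interpolation=2)[:,:,::-1]))
"
```

```text
(210, 362) 0.0 [ 0.      0.0003 -0.0975]
(210, 362) 0.02 [ 0.02    0.0006 -0.1179]
(210, 362) 0.038 [ 0.038   0.0008 -0.1362]
(210, 362) 0.0425 [ 0.0425  0.0008 -0.1408]
(150, 362) 0.0 [ 0.     -0.0163 -0.0981]
(150, 362) 0.02 [ 0.02   -0.0119 -0.1183]
(150, 362) 0.038 [ 0.038  -0.0079 -0.1365]
(150, 362) 0.0425 [ 0.0425 -0.0069 -0.141 ]
(270, 362) 0.0 [ 0.      0.0169 -0.098 ]
(270, 362) 0.02 [ 0.02    0.013  -0.1182]
(270, 362) 0.038 [ 0.038   0.0094 -0.1364]
(270, 362) 0.0425 [ 0.0425  0.0085 -0.141 ]
[-5.64527746e-01  3.38083745e-02 -4.35720026e-01  1.10128393e+00
  1.33405730e-05  5.63245069e-01]
```

View pics/w5.png

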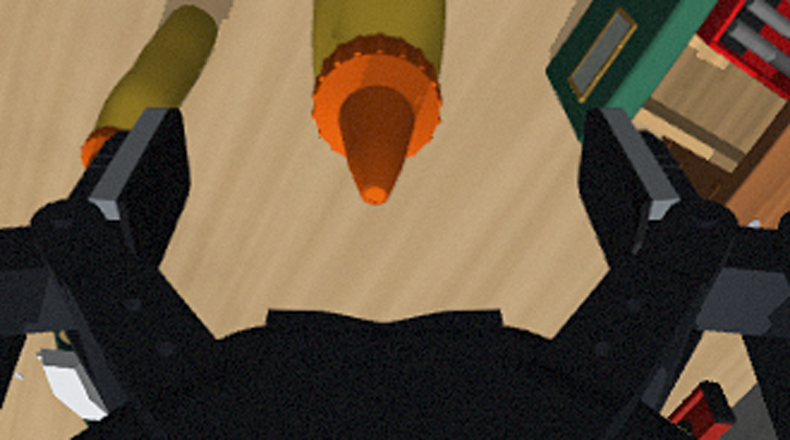

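```bash
python3 -c "
from h import *
w=snapshot('wrist');Z=(np.zeros(3),np.zeros(3))
for c in((182,108),(188,185),(584,108),(580,183),(160,265),(122,205)):
  o,d=ray(w,100+c[0]*330/790,200+c[1]*184/440,Z)
  t=(np.sign(d[1])*.0427-o[1])/d[1];print(c,(o+d*t).round(4))
"
```

```text
(182, 108) [ 0.0076 -0.0427 -0.0439]
(188, 185) [-0.0104 -0.0427 -0.0475]
(584, 108) [ 0.0117  0.0427 -0.0518]
(580, 183) [-0.004   0.0427 -0.0562]
(160, 265) [-0.0127 -0.0427 -0.0733]
(122, 205) [ 0.0101 -0.0427 -0.0846]
```

Emit:
play_rows(
  deltas=[0,0,2,0,0,0,1,0,0,1.7,0,0,0,1,0,0,0,0,0,0,1,0,0,0,0,0,0,0.4,0,0,0,0,0,0,0.1,0,0,0,0,0,0,-0.2,0,0,0,0,0,0,-0.5,0,0,0,0,0,0,-1,0,0,0,0,0,0,-1],
  force=40,
)

```text
time: 8.75
eef_pos: [0.4257, -0.1935, 0.105]
orientation: [1.678, 2.653, -0.001]
force: [-1.0, -0.2, 6.0]
opening: 0.0402
gripper_force: 40.2
```

```bash
python3 -c "
from h import *
go(.46,-.36,.2)"
```

```text
tcp [ 0.4257 -0.1935  0.105 ] yaw 2.0136 tilt 0.0023 F [-1.  -0.2  6. ] op 0.0402 g 40.2 j [-0.56  0.07 -0.48  1.02 -0.    0.56]
shift cm [-16.54  -4.03  -9.47]
```

Emit:
play_rows(
  deltas=[0,0,-2,0,0,0,-1,0,0,-2,0,0,0,-1,-3.31,-0.81,0,0,0,0,-1,-3.31,-0.81,0,0,0,0,-1,-3.31,-0.81,0,0,0,0,-1,-3.31,-0.81,0,0,0,0,-1,-3.31,-0.81,0,0,0,0,-1,0,0,0,0,0,0.133,-1,0,0,0,0,0,0.133,-1,0,0,0,0,0,0.133,-1,0,0,0,0,0,0.134,-1,0,0,1.5,0,0,0,-1,0,0,1.5,0,0,0,-1,0,0,0.5,0,0,0,-1,0,0,0.3,0,0,0,-1,0,0,0,0,0,0,-1],
)

```text
time: 10.35
eef_pos: [0.4591, -0.3594, 0.1059]
orientation: [-2.319, -2.119, 0.0]
force: [-0.5, -0.1, -2.1]
opening: 0.0405
gripper_force: 42.3
```

```bash
python3 -c "
from h import *
yaw()"
```

```text
tcp [ 0.4591 -0.3594  0.1059] yaw 1.4808 tilt 0.0005 F [-0.5 -0.1 -2.1] op 0.0405 g 42.3 j [-0.78  0.27 -0.24  1.07  0.    0.89]
```

Emit:
play_rows(
  deltas=[0,0,0.2,0,0,0,-1,0,0,0,0,0,0,-1,0,0,0,0,0,0,-1],
)

```text
time: 10.65
eef_pos: [0.4596, -0.36, 0.1056]
orientation: [2.318, 2.118, -0.0]
force: [-2.0, 3.5, 6.4]
opening: 0.0406
gripper_force: 43.5
```

Emit:
play_rows(
  deltas=[0,0,-0.2,0,0,0,-0.3,0,0,0,0,0,0,0.2,0,0,0,0,0,0,1,0,0,0,0,0,0,1,0,0,-2,0,0,0,1,0,0,-2.5,0,0,0,1,0,0,-2.5,0,0,-0.1428,1,0,0,0,0,0,-0.1428,1,0,0,0,0,0,-0.1428,1,0,0,0,0,0,-0.1428,1,0,0,0,0,0,-0.1428,1,0,0,0,0,0,-0.1428,1,0,0,0,0,0,-0.1428,1,0,0,0,0,0,-0.1428,1,0,0,0,0,0,-0.1428,1,0,0,0,0,0,-0.1428,1,0,0,0,0,0,-0.1428,1],
)

```text
time: 12.35
eef_pos: [0.4594, -0.3598, 0.1756]
orientation: [0.132, 3.139, -0.0]
force: [-0.4, 0.2, -0.2]
opening: 0.0853
gripper_force: 0.0
```

Emit:
play_rows(
  deltas=[0.8,4.42,0,0,0,0,1,0.8,4.42,0,0,0,0,1,0.8,4.42,0,0,0,0,1,0.8,4.42,0,0,0,0,1,0.8,4.42,0,0,0,0,1,0.8,4.42,0,0,0,0,1,0,0,0,0,0,0,1,0,0,0,0,0,0,1],
)

```text
time: 13.15
eef_pos: [0.4355, -0.0904, 0.1758]
orientation: [0.137, 3.138, -0.001]
force: [0.1, 0.2, -1.1]
opening: 0.0853
gripper_force: 0.0
```

```bash
python3 -c "
from h import *
w=wrist('w6');import pickle;pickle.dump(w,open('w6.pkl','wb'))
go(.436,-.0915,0)
print(blobs(w[0],(0,170,90),(8,255,255),(100,450,20,300),80))
Ti=np.linalg.inv(w[0]['T_tool_cam'])
M=np.eye(4);M[:3,:3]=R.from_rotvec(w[1][1]).as_matrix();M[:3,3]=w[1][0]
for n,p in(('screw',[.436,-.0915,.088]),('nail',[.443,.008,.088]),('bottle tip',[.4596,-.36,.203])):
  c=(Ti@np.linalg.inv(M)@[*p,1])[:3];h=np.hypot(c[0],c[1]);r=w[0]['fx']*np.arctan2(h,c[2])/h;print(n,(w[0]['cx']+r*c[0]).round(1),(w[0]['cy']+r*c[1]).round(1))
"
```

```text
tcp [ 0.4358 -0.0913  0.1759] yaw 3.0524 tilt 0.0013 F [ 0.5 -0.8  0.7] op 0.0851 g 0.0 j [-0.35 -0.03 -0.43  1.18 -0.   -0.26]
shift cm [-0.000e+00 -1.000e-02  1.759e+01]
[(np.int32(754), [401.9, 56.0], [387, 20, 30, 74]), (np.int32(1259), [254.5, 185.4], [226, 154, 63, 62]), (np.int32(111), [269.7, 171.7], [257, 163, 28, 22])]
screw 257.0 185.4
nail 360.1 184.0
bottle tip -24.0 270.2
```

View pics/w6.png

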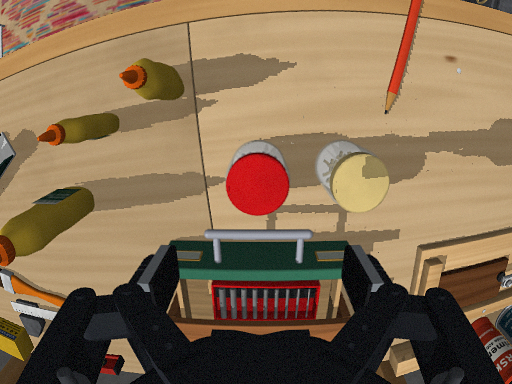

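Emit:
play_rows(
  deltas=[0,0,4.2,0,0,0,1,0,0,4.2,0,0,0,1,0,0,4.2,0,0,0,1,0,0,3,0,0,0,1,0,0,2,0,0,0,1,0,0,0,0,0,0,1,0,0,0,0,0,0,0.7,0,0,0,0,0,0,0.5,0,0,0,0,0,0,0.3,0,0,0,0,0,0,0,0,0,0,0,0,0,-0.5,0,0,0,0,0,0,-1],
  force=40,
)

```text
time: 14.4
eef_pos: [0.4369, -0.0921, 0.0009]
orientation: [0.141, 3.135, -0.003]
force: [-0.1, -1.8, 4.8]
opening: 0.0645
gripper_force: 45.1
```

```bash
python3 -c "
from h import *
go(.40,.22,.12)"
```

```text
tcp [ 0.4369 -0.0921  0.0009] yaw 3.0514 tilt 0.0034 F [-0.1 -1.8  4.8] op 0.0645 g 45.1 j [-0.35  0.16 -0.64  0.77 -0.   -0.26]
shift cm [  6.45  30.73 -11.97]
```

Emit:
play_rows(
  deltas=[0,0,-3,0,0,0,-1,0,0,-4.5,0,0,0,-1,0,0,-4.5,0,0,0,-1,0.92,4.39,0,0,0,0,-1,0.92,4.39,0,0,0,0,-1,0.92,4.39,0,0,0,0,-1,0.92,4.39,0,0,0,0,-1,0.92,4.39,0,0,0,0,-1,0.92,4.39,0,0,0,0,-1,0.92,4.39,0,0,0,0,-1,0,0,4,0,0,0,-1,0,0,4,0,0,0,-1,0,0,2.5,0,0,0,-1,0,0,1,0,0,0,-1,0,0,0.4,0,0,0,-1,0,0,0,0,0,0,-1,0,0,0,0,0,0,-1],
)

```text
time: 16.1
eef_pos: [0.3996, 0.221, 0.0014]
orientation: [0.141, 3.137, 0.001]
force: [0.8, 0.1, -2.8]
opening: 0.0651
gripper_force: 46.5
```

```bash
python3 -c "
from h import *
yaw()"
```

```text
tcp [0.3996 0.221  0.0014] yaw 3.0515 tilt 0.0018 F [ 0.8  0.1 -2.8] op 0.0651 g 46.5 j [ 0.36  0.18 -0.62  0.77  0.    0.45]
```

Emit:
play_rows(
  deltas=[0,0,0.2,0,0,0,-1,0,0,0,0,0,0,-1,0,0,0,0,0,0,0.3,0,0,0,0,0,0,0.6,0,0,0,0,0,0,1,0,0,0,0,0,0,1,0,0,-4,0,0,0,1,0,0,-4.5,0,0,0,1,0,0,-4.5,0,0,0,1,-1.25,-4.16,0,0,0,0,1,-1.25,-4.16,0,0,0,0,1,-1.25,-4.16,0,0,0,0,1,-1.25,-4.16,0,0,0,0,1,-1.25,-4.16,0,0,0,0,1,0,0,0,0,0,0,1,0,0,0,0,0,0,1,0,0,0,0,0,0,1],
)

```text
time: 17.8
eef_pos: [0.4418, 0.0085, 0.1283]
orientation: [-0.14, -3.137, -0.001]
force: [-0.3, 0.7, 0.4]
opening: 0.0851
gripper_force: 0.0
```

```bash
python3 -c "
from h import *
go(.4435,.008,0.0)"
```

```text
tcp [0.4418 0.0085 0.1283] yaw 3.0521 tilt 0.0011 F [-0.3  0.7  0.4] op 0.0851 g 0.0 j [-0.13  0.   -0.5   1.07  0.   -0.04]
shift cm [-0.19 -0.05 12.83]
```

Emit:
play_rows(
  deltas=[-0.2,0,4.2,0,0,0,1,0,0,4.2,0,0,0,1,0,0,3,0,0,0,1,0,0,1.4,0,0,0,1,0,0,0,0,0,0,1,0,0,0,0,0,0,0.7,0,0,0,0,0,0,0.5,0,0,0,0,0,0,0.3,0,0,0,0,0,0,0,0,0,0,0,0,0,-0.5,0,0,0,0,0,0,-1],
)

```text
time: 18.9
eef_pos: [0.4456, 0.008, 0.0018]
orientation: [0.141, 3.136, 0.002]
force: [-0.9, 2.2, 6.7]
opening: 0.0656
gripper_force: 45.7
```

Emit:
play_rows(
  deltas=[0,0,-1.5,0,0,0,-1,0,0,-1.5,0,0,0,-1,0.75,3.35,0,0,0,0,-1,0.75,3.35,0,0,0,0,-1,0.75,3.35,0,0,0,0,-1,0,0,1.5,0,0,0,-1,0,0,1.2,0,0,0,-1,0,0,0.3,0,0,0,-1,0,0,0.2,0,0,0,-1,0,0,0,0,0,0,-1,0,0,0,0,0,0,-1],
)

```text
time: 20.0
eef_pos: [0.4302, 0.1102, 0.0014]
orientation: [-0.142, -3.136, -0.004]
force: [-11.2, 3.2, 29.7]
opening: 0.0652
gripper_force: 50.2
```

Emit:
play_rows(
  deltas=[0,0,-0.2,0,0,0,-1,0,0,0,0,0,0,0.3,0,0,0,0,0,0,0.6,0,0,0,0,0,0,1,0,0,0,0,0,0,1,0,0,-3,0,0,0,1,0,0,-4.5,0,0,0,1,0,0,-4.5,0,0,0,1,0,0,0,0,0,0,1,0,0,0,0,0,0,1],
)

```text
time: 21.0
eef_pos: [0.4323, 0.1098, 0.1217]
orientation: [0.141, 3.135, 0.001]
force: [-0.5, -0.2, 0.1]
opening: 0.0852
gripper_force: 0.0
```

```bash
python3 - <<'E'
from h import *
import pickle
yaw()
w=wrist('w7');pickle.dump(w,open('w7.pkl','wb'))
A=pickle.load(open('w6.pkl','rb'));B=pickle.load(open('w2.pkl','rb'))
# handle bar: bright grey mask, centreline
for n,W,bx in(('w6',A,(195,325,222,246)),('w2',B,(225,305,180,206)),('w7',w,(20,330,170,330))):
    h=cv2.cvtColor(W[0]['color'],cv2.COLOR_RGB2HSV);m=cv2.inRange(h,np.array((100,5,90)),np.array((135,70,255)))
    print(n,blobs(W[0],(100,5,90),(135,70,255),bx,30))
for W,a,b in((A,(209,234),(310,234)),(B,(235,188),(299,194))):
    for z in(.058,.063):
        p,q=plane(ray(W[0],*a,W[1]),z),plane(ray(W[0],*b,W[1]),z);print(z,p.round(4),q.round(4),((p+q)/2).round(4))
E
```

```text
tcp [0.4323 0.1098 0.1217] yaw 3.0515 tilt 0.0033 F [-0.5 -0.2  0.1] op 0.0852 g 0.0 j [ 0.1   0.01 -0.5   1.05 -0.    0.19]
w6 [(np.int32(951), [257.7, 235.2], [205, 230, 107, 16])]
w2 [(np.int32(501), [264.2, 193.1], [230, 186, 73, 20])]
w7 [(np.int32(716), [80.6, 270.0], [39, 260, 83, 30]), (np.int32(45), [144.7, 287.0], [138, 283, 12, 9])]
0.058 [ 0.4961 -0.1511  0.058 ] [ 0.506 -0.039  0.058] [ 0.501 -0.095  0.058]
0.063 [ 0.4938 -0.1499  0.063 ] [ 0.5035 -0.0397  0.063 ] [ 0.4986 -0.0948  0.063 ]
0.058 [ 0.4945 -0.1468  0.058 ] [ 0.5048 -0.0432  0.058 ] [ 0.4997 -0.095   0.058 ]
0.063 [ 0.4929 -0.1464  0.063 ] [ 0.5032 -0.0439  0.063 ] [ 0.4981 -0.0951  0.063 ]
```

View pics/w7.png

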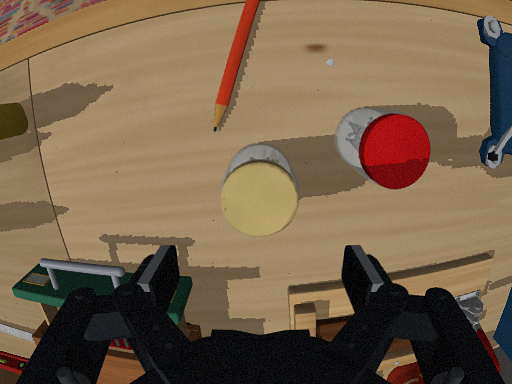

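Emit:
play_rows(
  deltas=[0,0,0,0,0,0.1428,0.6,0,0,0,0,0,0.1428,0.2,0,0,0,0,0,0.1428,0,0,0,0,0,0,0.1428,-0.2,0,0,0,0,0,0.1428,-0.34,0,0,0,0,0,0.1428,-0.34,0,0,0,0,0,0.1428,-0.34,0,0,0,0,0,0.1428,-0.34,0,0,0,0,0,0.1428,-0.34,0,0,0,0,0,0.1428,-0.34,0,0,0,0,0,0.1428,-0.34,-3.96,1.7,0,0,0,0,-0.34,-3.96,1.7,0,0,0,0,-0.34,-3.96,1.7,0,0,0,0,-0.34,-3.96,1.7,0,0,0,0,-0.34,-3.96,1.7,0,0,0,0,-0.34,0,0,0,0,0,0,-0.34,0,0,0,0,0,0,-0.34,0,0,0,0,0,0,-0.34],
)

```text
time: 22.95
eef_pos: [0.4959, -0.0939, 0.1189]
orientation: [-2.316, -2.117, 0.003]
force: [-0.3, 0.6, 0.6]
opening: 0.0282
gripper_force: 0.0
```

```bash
python3 - <<'E'
from h import *
go(.499,-.095,.004)
w=wrist('w8')
print(blobs(w[0],(100,5,90),(135,70,255),(0,512,0,384),60))
E
```

```text
tcp [ 0.4959 -0.0939  0.1189] yaw 1.4812 tilt 0.0041 F [-0.3  0.6  0.6] op 0.0282 g 0.0 j [-0.32  0.12 -0.39  1.06  0.    1.34]
shift cm [-0.1   0.36 11.48]
[(np.int32(133), [1.4, 71.1], [0, 40, 6, 56]), (np.int32(1941), [10.4, 194.6], [0, 96, 35, 149]), (np.int32(1994), [269.4, 189.3], [259, 129, 50, 133])]
```

```bash
python3 - <<'E'
from h import *
w=wrist('w9');h=cv2.cvtColor(w[0]['color'],cv2.COLOR_RGB2HSV);m=cv2.inRange(h,np.array((100,5,90)),np.array((135,70,255)))
for v in(150,170,190,205,215,225,235,250):
    c=np.flatnonzero(m[v,240:320])+240
    if len(c): print(v,c.min(),c.max(),len(c),plane(ray(w[0],(c.min()+min(c.max(),c.min()+18))/2,v,w[1]),.058).round(4))
E
```

```text
150 259 304 17 [ 0.5065 -0.0546  0.058 ]
170 259 270 12 [ 0.5023 -0.0711  0.058 ]
190 259 270 12 [ 0.5008 -0.0883  0.058 ]
205 259 269 11 [ 0.4992 -0.1017  0.058 ]
215 259 269 11 [ 0.4984 -0.1109  0.058 ]
225 259 269 11 [ 0.4976 -0.1204  0.058 ]
235 259 269 11 [ 0.4968 -0.1302  0.058 ]
250 259 285 27 [ 0.4992 -0.1458  0.058 ]
```

Emit:
play_rows(
  deltas=[0,0.4,0,0,0,0,-0.34,0,0,3,0,0,0,-0.34,0,0,3,0,0,0,-0.34,0,0,3,0,0,0,-0.34,0,0,1.5,0,0,0,-0.34,0,0,1,0,0,0,-0.34,0,0,0,0,0,0,-0.34,0,0,0,0,0,0,-0.34],
)

```text
time: 23.85
eef_pos: [0.5025, -0.0953, 0.0063]
orientation: [2.318, 2.119, 0.001]
force: [-0.5, 0.3, -0.2]
opening: 0.0281
gripper_force: 0.0
```

Emit:
play_rows(
  deltas=[0,0,0,0,0,0,-0.5,0,0,0,0,0,0,-0.7,0,0,0,0,0,0,-1,0,0,0,0,0,0,-1,0,0,0,0,0,0,-1],
  force=40,
)

```text
time: 24.35
eef_pos: [0.5025, -0.0956, 0.0066]
orientation: [2.318, 2.118, 0.001]
force: [-0.9, 1.0, 5.9]
opening: 0.0094
gripper_force: 39.1
```

Emit:
play_rows(
  deltas=[0,-1,0,0,0,0,-1,0,-1.5,0,0,0,0,-1,0,-1.5,0,0,0,0,-1,0,-1,0,0,0,0,-1,0,-0.5,0,0,0,0,-1,0,0,0,0,0,0,-1,0,0,0,0,0,0,-1],
)

```text
time: 25.05
eef_pos: [0.4469, -0.0907, 0.0066]
orientation: [2.319, 2.118, 0.0]
force: [-1.9, 0.7, 8.8]
opening: 0.0092
gripper_force: 41.0
```

Emit:
play_rows(
  deltas=[0,-0.5,0,0,0,0,-1,0,-0.5,0,0,0,0,-1,0,-0.3,0,0,0,0,-1,0,-0.3,0,0,0,0,-1,0,0,0,0,0,0,-1],
)

```text
time: 25.55
eef_pos: [0.4316, -0.0893, 0.0066]
orientation: [2.318, 2.118, 0.001]
force: [0.8, -0.1, 8.9]
opening: 0.0098
gripper_force: 41.0
```

Emit:
play_rows(
  deltas=[0,-0.3,0,0,0,0,-1,0,-0.3,0,0,0,0,-1,0,0,0,0,0,0,-1,0,0,0,0,0,0,-1],
)

```text
time: 25.95
eef_pos: [0.4267, -0.0889, 0.0066]
orientation: [2.317, 2.117, 0.003]
force: [2.3, 1.8, 6.4]
opening: 0.0095
gripper_force: 40.8
```

Emit:
play_rows(
  deltas=[0,0,0,0,0,0,-0.7,0,0,0,0,0,0,-0.34,0,0,0,0,0,0,-0.34,0,0,-2,0,0,0,-0.34,0,0,-4,0,0,0,-0.34,0,0,-4,0,0,0,0,0,0,-4,0,0,0,0.5,0,3.6,0,0,0,0,0.76,0,3.6,0,0,0,0,0.76,0,3.6,0,0,0,0,0.76,0,0,0,0,0,0,0.76,0,0,0,0,0,0,0.76,0,0,0,0,0,0,0.76],
)

```text
time: 27.25
eef_pos: [0.5306, -0.0977, 0.1446]
orientation: [-2.317, -2.117, 0.003]
force: [0.1, -0.6, -0.4]
opening: 0.0754
gripper_force: 0.0
```

```bash
python3 - <<'E'
from h import *
import pickle
yaw();w=wrist('w10');pickle.dump(w,open('w10.pkl','wb'))
t=snapshot('top');pickle.dump(t,open('t10.pkl','wb'))
a=np.zeros((600,800,3),np.uint8);a[:384,:512]=w[0]['color'];a[384:,:]=cv2.resize(t['color'][150:231,140:440],(800,216),interpolation=2)
cv2.imwrite('pics/c10.png',a[:,:,::-1])
E
```

```text
tcp [ 0.5306 -0.0977  0.1446] yaw 1.4807 tilt 0.0035 F [ 0.1 -0.6 -0.4] op 0.0754 g 0.0 j [-0.3   0.16 -0.28  1.13 -0.    1.36]
```

View pics/c10.png

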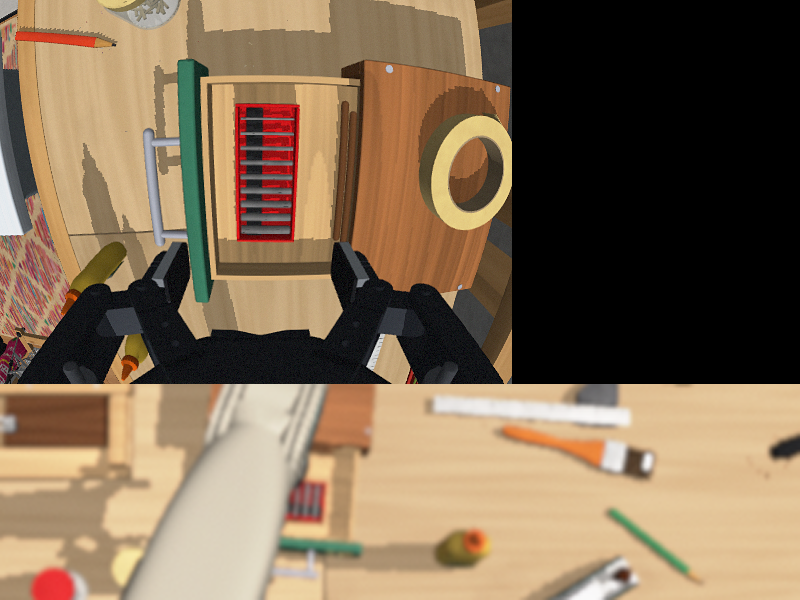

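```bash
python3 - <<'E'
from h import *
import pickle
w=pickle.load(open('w10.pkl','rb'))
hs=cv2.cvtColor(w[0]['color'],cv2.COLOR_RGB2HSV);m=cv2.inRange(hs,np.array((0,150,60)),np.array((9,255,255)))|cv2.inRange(hs,np.array((172,150,60)),np.array((180,255,255)))
k=np.zeros_like(m);k[90:255,225:310]=255;m&=k
c=np.vstack([x for x in cv2.findContours(m,0,2)[0] if len(x)>5])
for z in(.023,.048,.06):
    P=np.array([plane(ray(w[0],*q[0],w[1]),z)[:2] for q in c]).astype(np.float32)
    print(z,cv2.minAreaRect(P*1000))
L=[(191,150),(206,62),(209,300),(192,62)]
for p in L: print(p,plane(ray(w[0],*p,w[1]),.079).round(4))
for p in((357,150),(340,150),(149,130),(160,243)): print(p,plane(ray(w[0],*p,w[1]),.058).round(4))
for p in((364,62),(350,288)): print(p,plane(ray(w[0],*p,w[1]),.08).round(4))
print('jig',)
w7=pickle.load(open('w7.pkl','rb'))
for p in((289,286),(494,250)): print(p,plane(ray(w7[0],*p,w7[1]),.02).round(4),plane(ray(w7[0],*p,w7[1]),.0).round(4))
E
```

```text
0.023 ((536.91796875, -96.71492004394531), (151.75396728515625, 64.90961456298828), 84.15438079833984)
0.048 ((537.0662231445312, -90.18064880371094), (139.1057586669922, 59.499603271484375), 84.15440368652344)
0.06 ((537.1373901367188, -87.0441665649414), (133.03465270996094, 56.902793884277344), 84.15442657470703)
(191, 150) [ 0.4764 -0.0529  0.079 ]
(206, 62) [0.4974 0.0188 0.079 ]
(209, 300) [ 0.4677 -0.2074  0.079 ]
(192, 62) [0.4859 0.0205 0.079 ]
(357, 150) [ 0.6241 -0.069   0.058 ]
(340, 150) [ 0.6074 -0.068   0.058 ]
(149, 130) [ 0.4328 -0.0322  0.058 ]
(160, 243) [ 0.4215 -0.148   0.058 ]
(364, 62) [0.6272 0.0101 0.08  ]
(350, 288) [ 0.614  -0.2064  0.08  ]
jig
(289, 286) [0.56   0.1335 0.02  ] [0.5747 0.1346 0.    ]
(494, 250) [0.5584 0.4286 0.02  ] [0.5729 0.4507 0.    ]
```

```bash
python3 - <<'E'
from h import *
go(.5375,-.090,-.012)
E
```

```text
tcp [ 0.5309 -0.0978  0.1451] yaw 1.4805 tilt 0.0019 F [-1.2 -0.3 -0. ] op 0.0752 g 0.0 j [-0.3   0.16 -0.28  1.13 -0.    1.36]
shift cm [ 0.84  0.61 15.71]
```

Emit:
play_rows(
  deltas=[0.8,0.6,3,0,0,0.012,0.64,0,0,3.5,0,0,0,0.64,0,0,0,0,0,0,0.64,0,0,0,0,0,0,0.64],
)

```text
time: 27.75
eef_pos: [0.5379, -0.0905, 0.0805]
orientation: [-2.331, -2.104, 0.002]
force: [-0.1, 0.4, 0.1]
opening: 0.0704
gripper_force: 0.0
```

```bash
python3 - <<'E'
from h import *
go(.5375,-.090,-.012)
E
```

```text
tcp [ 0.5379 -0.0905  0.0805] yaw 1.4686 tilt 0.0023 F [-0.1  0.4  0.1] op 0.0704 g 0.0 j [-0.29  0.23 -0.35  1.   -0.    1.39]
shift cm [ 0.04 -0.02  9.25]
```

Emit:
play_rows(
  deltas=[0,0,2.5,0,0,0,0.64,0,0,2.5,0,0,0,0.64,0,0,1,0,0,0,0.64,0,0,1,0,0,0,0.64,0,0,0,0,0,0,0.64],
)

```text
time: 28.25
eef_pos: [0.5392, -0.0908, 0.0107]
orientation: [-2.332, -2.105, 0.0]
force: [-0.6, 0.7, -0.7]
opening: 0.07
gripper_force: 0.0
```

Emit:
play_rows(
  deltas=[0,-0.1,1,0,0,0,0.64,0,0,1.2,0,0,0,0.64,0,0,0,0,0,0,0.64,0,0,0,0,0,0,0.4,0,0,0,0,0,0,0.2,0,0,0,0,0,0,-0.2,0,0,0,0,0,0,-1,0,0,0,0,0,0,-1],
  force=40,
)

```text
time: 29.05
eef_pos: [0.5391, -0.0909, -0.0109]
orientation: [2.331, 2.105, 0.001]
force: [0.3, 1.0, 4.6]
opening: 0.0592
gripper_force: 44.0
```

Emit:
play_rows(
  deltas=[0,0,-2,0,0,0,-1,0,0,-3,0,0,0,-1,0,0,-4,0,0,0,-1,0,0,-4,0,0,0,-1,0,0,-1,0,0,-0.102,-1,0,0,0,0,0,0,-1,0,0,0,0,0,0,-1],
)

```text
time: 29.75
eef_pos: [0.5373, -0.0903, 0.1272]
orientation: [-2.222, -2.218, 0.002]
force: [-1.0, 0.2, -1.7]
opening: 0.0593
gripper_force: 47.5
```

```bash
python3 - <<'E'
from h import *
go(.512,.272,-.03)
w=wrist('w11')
E
```

```text
tcp [ 0.5373 -0.0903  0.1272] yaw 1.5689 tilt 0.0022 F [-1.   0.2 -1.7] op 0.0593 g 47.5 j [-0.29  0.18 -0.3   1.09  0.    1.29]
shift cm [36.22 -2.57 15.75]
```

Emit:
play_rows(
  deltas=[4.53,-0.32,0,0,0,0,-1,4.53,-0.32,0,0,0,0,-1,4.53,-0.32,0,0,0,0,-1,4.53,-0.32,0,0,0,0,-1,4.53,-0.32,0,0,0,0,-1,4.53,-0.32,0,0,0,0,-1,4.53,-0.32,0,0,0,0,-1,4.53,-0.32,0,0,0,0,-1,0,0,4,0,0,0,-1,0,0,4,0,0,0,-1,0,0,0,0,0,0,-1,0,0,0,0,0,0,-1],
)

```text
time: 31.0
eef_pos: [0.5104, 0.2708, 0.0466]
orientation: [-2.221, -2.219, 0.008]
force: [-0.2, 0.1, -1.7]
opening: 0.0588
gripper_force: 47.4
```

```bash
python3 - <<'E'
from h import *
go(.512,.272,-.034)
w=wrist('w12')
h=cv2.cvtColor(w[0]['color'],cv2.COLOR_RGB2HSV)
t=snapshot('top');import pickle;pickle.dump((w,t),open('w12.pkl','wb'))
# jig near edge in top: column scan of brightness along v
g=cv2.cvtColor(t['color'],cv2.COLOR_RGB2GRAY)
for u in(120,150,180):
    print(u,g[178:196,u].tolist())
for u in (250,300,340,380): print('w',u,cv2.cvtColor(w[0]['color'],cv2.COLOR_RGB2GRAY)[60:260:8,u].tolist())
E
```

```text
tcp [0.5104 0.2708 0.0466] yaw 1.5701 tilt 0.0057 F [-0.2  0.1 -1.7] op 0.0588 g 47.4 j [ 0.38  0.32 -0.31  0.95  0.    1.95]
shift cm [0.14 0.2  8.06]
120 [149, 166, 181, 192, 191, 177, 161, 147, 141, 144, 146, 149, 153, 156, 159, 162, 165, 167]
150 [211, 207, 206, 205, 204, 198, 179, 151, 144, 144, 127, 114, 118, 122, 120, 117, 117, 119]
180 [168, 162, 165, 189, 209, 211, 193, 173, 185, 203, 207, 207, 207, 207, 207, 209, 211, 213]
w 250 [144, 139, 142, 144, 139, 139, 140, 143, 42, 27, 34, 36, 80, 37, 28, 38, 101, 29, 27, 40, 126, 31, 46, 84, 102]
w 300 [144, 140, 142, 140, 209, 203, 203, 203, 39, 55, 68, 59, 80, 84, 65, 87, 99, 67, 67, 87, 127, 63, 82, 84, 66]
w 340 [166, 147, 133, 179, 149, 185, 152, 173, 126, 100, 83, 71, 72, 75, 82, 81, 81, 82, 84, 111, 182, 199, 202, 205, 29]
w 380 [195, 193, 190, 192, 195, 188, 192, 191, 190, 193, 191, 194, 200, 199, 202, 210, 209, 207, 213, 213, 214, 213, 209, 205, 200]
```

Emit:
play_rows(
  deltas=[0,0.2,3,0,0,0,-1,0,0,2.5,0,0,0,-1,0,0,1.5,0,0,0,-1,0,0,0.6,0,0,0,-1,0,0,0,0,0,0,-1,0,0,0,0,0,0,-1],
)

```text
time: 31.7
eef_pos: [0.5161, 0.2722, -0.026]
orientation: [2.221, 2.221, 0.003]
force: [-0.1, 0.6, -1.1]
opening: 0.0592
gripper_force: 47.4
```

Emit:
play_rows(
  deltas=[0,-0.2,0.3,0,0,0,-1,0,0,0.2,0,0,0,-1,0,0,0.2,0,0,0,-1,0,0,0,0,0,0,-1,0,0,0,0,0,0,-1],
)

```text
time: 32.2
eef_pos: [0.513, 0.2719, -0.0338]
orientation: [2.221, 2.221, 0.001]
force: [-1.0, -0.7, 4.0]
opening: 0.0592
gripper_force: 48.1
```

Emit:
play_rows(
  deltas=[0,0,-0.1,0,0,0,0.3,0,0,0,0,0,0,0.6,0,0,0,0,0,0,0.6,0,0,0,0,0,0,0.6,0,0,-3,0,0,0,0.6,0,0,-4,0,0,0,0.6,0,0,-4,0,0,0,0.6,0,0,-4,0,0,0,0.2,0,0,0,0,0,0,-0.34,0,0,0,0,0,0,-0.34],
)

```text
time: 33.2
eef_pos: [0.514, 0.2722, 0.1181]
orientation: [2.221, 2.22, 0.005]
force: [0.3, 0.3, -0.4]
opening: 0.0285
gripper_force: 0.0
```

```bash
python3 - <<'E'
from h import *
w=wrist('w13');p,M=yaw()
hs=cv2.cvtColor(w[0]['color'],cv2.COLOR_RGB2HSV);m=cv2.inRange(hs,np.array((0,150,60)),np.array((9,255,255)))|cv2.inRange(hs,np.array((172,150,60)),np.array((180,255,255)))
n,l,st,ce=cv2.connectedComponentsWithStats(m);print([(s.tolist(),c.round().tolist()) for s,c in zip(st,ce) if 150<s[4]<50000])
k=np.zeros_like(m);k[60:270,200:330]=255;m&=k
c=np.vstack([x for x in cv2.findContours(m,0,2)[0] if len(x)>5])
for z in(0,.025): print(z,cv2.minAreaRect(np.array([plane(ray(w[0],*q[0],w[1]),z)[:2] for q in c]).astype(np.float32)*1000))
g=cv2.cvtColor(w[0]['color'],cv2.COLOR_RGB2GRAY)
for v in(120,160,200): print(v,g[v,300:345].tolist())
E
```

```text
tcp [0.5125 0.2717 0.1164] yaw 1.5708 tilt 0.0001 F [-1.1  0.2 -0.9] op 0.0283 g 0.0 j [ 0.38  0.25 -0.23  1.08  0.    1.95]
[([419, 65, 73, 35, 1358], [456.0, 81.0]), ([476, 111, 36, 59, 1472], [494.0, 138.0]), ([226, 112, 65, 138, 4532], [262.0, 172.0]), ([100, 224, 65, 64, 3021], [131.0, 255.0]), ([53, 273, 61, 35, 510], [82.0, 290.0])]
0 ((513.211181640625, 265.81201171875), (150.70652770996094, 64.5216293334961), 89.97297668457031)
0.025 ((513.2719116210938, 273.0642395019531), (138.00059509277344, 59.0819091796875), 89.97296142578125)
120 [178, 177, 182, 182, 180, 182, 178, 179, 176, 171, 168, 175, 175, 175, 177, 158, 116, 95, 68, 72, 91, 157, 179, 181, 179, 178, 174, 174, 177, 178, 175, 177, 181, 183, 177, 174, 173, 177, 180, 178, 179, 176, 176, 175, 178]
160 [179, 180, 182, 182, 179, 183, 181, 177, 175, 172, 174, 177, 179, 182, 170, 110, 81, 68, 74, 125, 169, 179, 180, 181, 177, 177, 175, 175, 176, 176, 180, 178, 180, 174, 179, 183, 183, 181, 175, 179, 177, 182, 181, 179, 178]
200 [182, 181, 180, 178, 177, 178, 176, 177, 177, 184, 182, 184, 184, 176, 73, 63, 69, 122, 182, 184, 183, 183, 183, 182, 182, 177, 177, 176, 182, 177, 175, 179, 181, 185, 183, 181, 180, 183, 185, 188, 185, 183, 187, 184, 185]
```

Emit:
play_rows(
  deltas=[-4.51,-1.08,0,0,0,0,-0.34,-4.51,-1.08,0,0,0,0,-0.34,-4.51,-1.08,0,0,0,0,-0.34,-4.51,-1.08,0,0,0,0,-0.34,-4.51,-1.08,0,0,0,0,-0.34,-4.51,-1.08,0,0,0,0,-0.34,-4.51,-1.08,0,0,0,0,-0.34,-4.51,-1.08,0,0,0,0,-0.34,0,0,0,0,0,0.09,-0.34,0,0,0,0,0,0,-0.34,0,0,0,0,0,0,-0.34],
)

```text
time: 34.35
eef_pos: [0.4251, -0.0884, 0.1152]
orientation: [-2.315, -2.119, 0.002]
force: [0.4, -0.2, -0.3]
opening: 0.0281
gripper_force: 0.0
```

```bash
python3 - <<'E'
from h import *
go(.427,-.0889,.0065)
w=wrist('w14');h=cv2.cvtColor(w[0]['color'],cv2.COLOR_RGB2HSV);m=cv2.inRange(h,np.array((100,5,90)),np.array((135,70,255)))
for v in(170,190,205,215,225):
    c=np.flatnonzero(m[v,235:320])+235
    if len(c): print(v,c.min(),c.max(),len(c),plane(ray(w[0],(c.min()+min(c.max(),c.min()+18))/2,v,w[1]),.058).round(4))
import pickle
P=(np.array([.5125,.2717,.1164]),np.array([2.2214,2.2214,0]))
for p,z in(((315,160),0),((319.5,160),.018),((314,200),0)): print('jig edge',plane(ray(w[0],*p,P),z).round(4))
E
```

```text
tcp [ 0.4251 -0.0884  0.1152] yaw 1.4825 tilt 0.0031 F [ 0.4 -0.2 -0.3] op 0.0281 g 0.0 j [-0.35  0.   -0.53  1.05  0.    1.3 ]
shift cm [-0.04  0.23 10.87]
170 257 268 12 [ 0.4295 -0.0647  0.058 ]
190 257 268 12 [ 0.4281 -0.0817  0.058 ]
205 257 268 12 [ 0.4269 -0.0949  0.058 ]
215 257 268 12 [ 0.4261 -0.1039  0.058 ]
225 257 268 12 [ 0.4253 -0.1133  0.058 ]
jig edge [0.5691 0.2923 0.    ]
jig edge [0.5701 0.296  0.018 ]
jig edge [0.5703 0.2491 0.    ]
```

Emit:
play_rows(
  deltas=[0,0.25,3,0,0,0,-0.34,0,0,3,0,0,0,-0.34,0,0,3,0,0,0,-0.34,0,0,1.8,0,0,0,-0.34,0,0,0,0,0,0,-0.34,0,0,0,0,0,0,-0.6,0,0,0,0,0,0,-1,0,0,0,0,0,0,-1,0,0,0,0,0,0,-1],
)

```text
time: 35.3
eef_pos: [0.4294, -0.0886, 0.0092]
orientation: [-2.318, -2.12, -0.003]
force: [-0.1, 3.0, -1.6]
opening: 0.0096
gripper_force: 39.2
```

Emit:
play_rows(
  deltas=[0,1,0,0,0,0,-1,0,2,0,0,0,0,-1,0,2,0,0,0,0,-1,0,2,0,0,0,0,-1,0,2,0,0,0,0,-1,0,2,0,0,0,0,-1,0,1,0,0,0,0,-1,0,0.5,0,0,0,0,-1,0,0,0,0,0,0,-1,0,0,0,0,0,0,-1],
)

```text
time: 36.3
eef_pos: [0.5556, -0.0998, 0.0093]
orientation: [2.318, 2.119, 0.006]
force: [1.5, 5.2, -1.0]
opening: 0.0095
gripper_force: 40.3
```

Emit:
play_rows(
  deltas=[0,0.4,0,0,0,0,-1,0,0.4,0,0,0,0,-1,0,0.4,0,0,0,0,-1,0,0.2,0,0,0,0,-1,0,0,0,0,0,0,-1],
)

```text
time: 36.8
eef_pos: [0.566, -0.1007, 0.0092]
orientation: [-2.316, -2.117, 0.001]
force: [-3.8, 5.5, 6.0]
opening: 0.0091
gripper_force: 41.1
```

Emit:
play_rows(
  deltas=[0,0.3,0,0,0,0,-1,0,0.3,0,0,0,0,-1,0,0,0,0,0,0,-1,0,0,0,0,0,0,-1],
)

```text
time: 37.2
eef_pos: [0.5656, -0.1007, 0.0091]
orientation: [-2.311, -2.112, 0.014]
force: [-17.9, 5.8, 19.1]
opening: 0.0093
gripper_force: 42.4
```

Emit:
play_rows(
  deltas=[0,-0.4,0,0,0,0,-1,0,0,0,0,0,0,-0.7,0,0,0,0,0,0,-0.34,0,0,0,0,0,0,-0.34,0,0,-3,0,0,0,-0.34,0,0,-4,0,0,0,-0.34,0,0,-4,0,0,0,-0.34,0,0,-3,0,0,0,0,0,0,0,0,0,0,0.6,0,0,0,0,0,0,1],
)

```text
time: 38.2
eef_pos: [0.5709, -0.1028, 0.1499]
orientation: [2.317, 2.117, 0.002]
force: [-0.1, 0.4, -0.7]
opening: 0.0706
gripper_force: 0.0
```

```bash
python3 - <<'E'
from h import *
p,M=yaw()
w=wrist('w15');h=cv2.cvtColor(w[0]['color'],cv2.COLOR_RGB2HSV);m=cv2.inRange(h,np.array((100,5,90)),np.array((135,70,255)))
for v in(170,190,205,215,225):
    c=np.flatnonzero(m[v,215:330])+215
    if len(c): print(v,c.min(),c.max(),len(c),plane(ray(w[0],(c.min()+min(c.max(),c.min()+18))/2,v,w[1]),.058).round(4))
g=cv2.inRange(h,np.array((60,80,20)),np.array((95,255,200)))
for v in(120,150): 
    c=np.flatnonzero(g[v]);print('green',v,c.min(),c.max(),plane(ray(w[0],c.max(),v,w[1]),.079))
E
```

```text
tcp [ 0.5709 -0.1028  0.1499] yaw 1.4805 tilt 0.0038 F [-0.1  0.4 -0.7] op 0.0706 g 0.0 j [-0.29  0.22 -0.2   1.15 -0.    1.37]
170 249 259 11 [ 0.5675 -0.0868  0.058 ]
190 250 259 10 [ 0.5661 -0.1064  0.058 ]
205 250 259 10 [ 0.5646 -0.1215  0.058 ]
215 250 259 10 [ 0.5636 -0.1319  0.058 ]
225 250 259 10 [ 0.5626 -0.1426  0.058 ]
green 120 288 312 [ 0.62089733 -0.04293114  0.079     ]
green 150 288 311 [ 0.61850251 -0.06860095  0.079     ]
```

Emit:
play_rows(
  deltas=[0,0,0,0,0,-0.1428,1,0,0,0,0,0,-0.1428,1,0,0,0,0,0,-0.1428,1,0,0,0,0,0,-0.1428,1,0,0,0,0,0,-0.1428,1,0,0,0,0,0,-0.1428,1,0,0,0,0,0,-0.1428,1,0,0,0,0,0,-0.1428,1,0,0,0,0,0,-0.1428,1,0,0,0,0,0,-0.1428,1,0,0,0,0,0,-0.1428,1,2.65,3.32,0,0,0,0,1,2.65,3.32,0,0,0,0,1,2.65,3.32,0,0,0,0,1,2.65,3.32,0,0,0,0,1,2.65,3.32,0,0,0,0,1,2.65,3.32,0,0,0,0,1,0,0,0,0,0,0,1,0,0,0,0,0,0,1,0,0,0,0,0,0,1],
)

```text
time: 40.25
eef_pos: [0.4288, 0.1102, 0.1477]
orientation: [-0.142, -3.137, 0.001]
force: [0.1, 0.5, -0.4]
opening: 0.0853
gripper_force: 0.0
```

```bash
cat >> h.py <<'E'
def lid(w,lo,hi,bx,z=.088):
    u0,u1,v0,v1=bx;h=cv2.cvtColor(w[0]['color'],cv2.COLOR_RGB2HSV);m=cv2.inRange(h,np.array(lo),np.array(hi))
    k=np.zeros_like(m);k[v0:v1,u0:u1]=255;m=cv2.morphologyEx(m&k,cv2.MORPH_OPEN,np.ones((5,5)))
    ct=max(cv2.findContours(m,0,2)[0],key=cv2.contourArea)
    P=np.array([plane(ray(w[0],*c[0],w[1]),z)[:2] for c in cv2.convexHull(ct)]).astype(np.float32)
    print('lid',np.round(cv2.minEnclosingCircle(P*1000)[0],1),round(cv2.minEnclosingCircle(P*1000)[1],1),cv2.boundingRect(ct))
RED=((0,170,90),(8,255,255));CREAM=((20,60,190),(32,140,255))
E
python3 - <<'E'
from h import *
go(.4302,.1102,0)
w=wrist('w16')
lid(w,*RED,(320,450,80,260));lid(w,*CREAM,(200,320,120,260))
E
```

```text
tcp [0.4288 0.1102 0.1477] yaw 3.0511 tilt 0.0013 F [ 0.1  0.5 -0.4] op 0.0853 g 0.0 j [ 0.11 -0.01 -0.47  1.12 -0.    0.2 ]
shift cm [-0.15  0.02 14.77]Traceback (most recent call last):
  File "<stdin>", line 4, in <module>
  File "h.py", line 31, in lid
    ct=max(cv2.findContours(m,0,2)[0],key=cv2.contourArea)
ValueError: max() iterable argument is empty
```

```bash
python3 - <<'E'
from h import *
w=wrist('w17');h=cv2.cvtColor(w[0]['color'],cv2.COLOR_RGB2HSV)
print(h[150,395],h[200,260],h[150,380])
lid(w,(18,60,130),(32,150,255),(200,320,150,260))
lid(w,(170,150,60),(180,255,255),(320,450,80,260))
E
```

```text
[178 247 163] [ 22 111 179] [  1 236 171]
lid [430.3 110.9] 30.7 (224, 160, 71, 67)Traceback (most recent call last):
  File "<stdin>", line 5, in <module>
  File "h.py", line 31, in lid
    ct=max(cv2.findContours(m,0,2)[0],key=cv2.contourArea)
ValueError: max() iterable argument is empty
```

Emit:
play_rows(
  deltas=[-0.1,0,4.2,0,0,0,1,0,0,4.2,0,0,0,1,0,0,4,0,0,0,1,0,0,2.3,0,0,0,1,0,0,0,0,0,0,1,0,0,0,0,0,0,0.7,0,0,0,0,0,0,0.5,0,0,0,0,0,0,0.3,0,0,0,0,0,0,0,0,0,0,0,0,0,-0.5,0,0,0,0,0,0,-1],
  force=40,
)

```text
time: 41.45
eef_pos: [0.4318, 0.1106, 0.003]
orientation: [0.141, 3.135, -0.0]
force: [0.3, -1.7, 5.7]
opening: 0.065
gripper_force: 45.4
```

```bash
python3 - <<'E'
from h import *
go(.445,.008,.03)
E
```

```text
tcp [0.4318 0.1106 0.003 ] yaw 3.0514 tilt 0.0036 F [ 0.3 -1.7  5.7] op 0.065 g 45.4 j [ 0.11  0.16 -0.64  0.77 -0.    0.2 ]
shift cm [ -2.25 -10.1   -2.69]
```

Emit:
play_rows(
  deltas=[0,0,-1.5,0,0,0,-1,0,0,-1.5,0,0,0,-1,-0.73,-3.37,0,0,0,0,-1,-0.73,-3.37,0,0,0,0,-1,-0.73,-3.36,0,0,0,0,-1,0,0,1.5,0,0,0,-1,0,0,1.2,0,0,0,-1,0,0,0.3,0,0,0,-1,0,0,0,0,0,0,-1,0,0,0,0,0,0,-1],
)

```text
time: 42.45
eef_pos: [0.4419, 0.0081, 0.0026]
orientation: [-0.14, -3.137, 0.003]
force: [-3.9, -2.9, 12.7]
opening: 0.065
gripper_force: 48.8
```

Emit:
play_rows(
  deltas=[0,0,-0.1,0,0,0,-1,0,0,0,0,0,0,0.3,0,0,0,0,0,0,0.6,0,0,0,0,0,0,1,0,0,0,0,0,0,1,0,0,-4,0,0,0,1,0,0,-4.5,0,0,0,1,0,0,-4.5,0,0,0,1,1.2,4.17,0,0,0,0,1,1.2,4.17,0,0,0,0,1,1.2,4.17,0,0,0,0,1,1.2,4.17,0,0,0,0,1,1.2,4.17,0,0,0,0,1,0,0,0,0,0,0,1,0,0,0,0,0,0,1,0,0,0,0,0,0,1],
)

```text
time: 44.05
eef_pos: [0.4015, 0.2205, 0.1324]
orientation: [-0.142, -3.138, 0.001]
force: [-0.6, -0.2, 0.2]
opening: 0.0858
gripper_force: 0.0
```

```bash
python3 - <<'E'
from h import *
go(.3996,.221,0)
w=wrist('w18');h=cv2.cvtColor(w[0]['color'],cv2.COLOR_RGB2HSV)
h[...,0]=(h[...,0].astype(int)+20)%180
w[0]['color']=cv2.cvtColor(h,cv2.COLOR_HSV2RGB)
lid(w,(10,180,60),(30,255,255),(190,340,120,260))
E
```

```text
tcp [0.4015 0.2205 0.1324] yaw 3.051 tilt 0.0007 F [-0.6 -0.2  0.2] op 0.0858 g 0.0 j [ 0.36  0.03 -0.46  1.08 -0.    0.45]
shift cm [ 0.19  0.04 13.24]
lid [398.6 223. ] 30.6 (224, 159, 74, 73)
```

Emit:
play_rows(
  deltas=[0.2,0.1,4.2,0,0,0,1,0,0,4.2,0,0,0,1,0,0,3,0,0,0,1,0,0,1.8,0,0,0,1,0,0,0,0,0,0,1,0,0,0,0,0,0,0.7,0,0,0,0,0,0,0.5,0,0,0,0,0,0,0.3,0,0,0,0,0,0,0,0,0,0,0,0,0,-0.5,0,0,0,0,0,0,-1],
)

```text
time: 45.2
eef_pos: [0.4013, 0.2226, 0.0019]
orientation: [0.142, 3.135, 0.0]
force: [1.1, -1.8, 5.9]
opening: 0.0652
gripper_force: 45.0
```

```bash
python3 - <<'E'
from h import *
go(.437,-.0921,.12)
E
```

```text
tcp [0.4013 0.2226 0.0019] yaw 3.0514 tilt 0.0031 F [ 1.1 -1.8  5.9] op 0.0652 g 45.0 j [ 0.37  0.18 -0.61  0.78 -0.    0.46]
shift cm [ -6.43 -31.01 -11.8 ]
```

Emit:
play_rows(
  deltas=[0,0,-3,0,0,0,-1,0,0,-4.5,0,0,0,-1,0,0,-4.5,0,0,0,-1,-0.93,-4.43,0,0,0,0,-1,-0.93,-4.43,0,0,0,0,-1,-0.93,-4.43,0,0,0,0,-1,-0.93,-4.43,0,0,0,0,-1,-0.93,-4.43,0,0,0,0,-1,-0.93,-4.43,0,0,0,0,-1,-0.93,-4.43,0,0,0,0,-1,0,0,4,0,0,0,-1,0,0,4,0,0,0,-1,0,0,2.5,0,0,0,-1,0,0,0.8,0,0,0,-1,0,0,0,0,0,0,-1,0,0,0,0,0,0,-1],
)

```text
time: 46.8
eef_pos: [0.4377, -0.0925, 0.0086]
orientation: [0.14, 3.137, -0.001]
force: [0.0, -0.2, -1.7]
opening: 0.0653
gripper_force: 46.2
```

```bash
python3 - <<'E'
from h import *
go(.438,-.0921,.0008)
E
```

```text
tcp [ 0.4377 -0.0925  0.0086] yaw 3.0521 tilt 0.0018 F [ 0.  -0.2 -1.7] op 0.0653 g 46.2 j [-0.35  0.15 -0.63  0.79  0.   -0.26]
shift cm [-0.02  0.04  0.78]
```

Emit:
play_rows(
  deltas=[0,0,0.4,0,0,0,-1,0,0,0.2,0,0,0,-1,0,0,0.15,0,0,0,-1,0,0,0,0,0,0,-1,0,0,0,0,0,0,-1],
)

```text
time: 47.3
eef_pos: [0.4378, -0.0926, 0.0019]
orientation: [0.141, 3.136, -0.001]
force: [-2.2, 1.1, 7.9]
opening: 0.0654
gripper_force: 47.3
```

Emit:
play_rows(
  deltas=[0,0,-0.1,0,0,0,-1,0,0,0,0,0,0,0.3,0,0,0,0,0,0,0.6,0,0,0,0,0,0,1,0,0,0,0,0,0,1,0,0,-4.5,0,0,0,1,0,0,-4.5,0,0,0,1,0,0,-4.5,0,0,0,1,0,0,-4.5,0,0,0,1,0,0,0,0,0,0,1,0,0,0,0,0,0,1],
)

```text
time: 48.4
eef_pos: [0.4377, -0.0928, 0.1824]
orientation: [0.141, 3.135, -0.002]
force: [-0.4, -0.1, -0.4]
opening: 0.0851
gripper_force: 0.0
```

```bash
python3 - <<'E'
from h import *
w=wrist('w19');yaw()
lid(w,(18,60,130),(32,150,255),(325,400,150,225))
h=cv2.cvtColor(w[0]['color'],cv2.COLOR_RGB2HSV);h[...,0]=(h[...,0].astype(int)+20)%180
w[0]['color']=cv2.cvtColor(h,cv2.COLOR_HSV2RGB)
lid(w,(10,180,60),(30,255,255),(200,310,130,240))
E
```

```text
tcp [ 0.4363 -0.0922  0.1807] yaw 3.0516 tilt 0.0004 F [ 0.  -0.1 -1. ] op 0.0849 g 0.0 j [-0.35 -0.03 -0.42  1.19  0.   -0.26]
lid [441.8  11. ] 31.5 (334, 150, 56, 56)
lid [435.5 -90.7] 30.4 (230, 149, 61, 61)
```

Emit:
play_rows(
  deltas=[-0.76,-4.41,0,0,0,0,1,-0.76,-4.41,0,0,0,0,1,-0.76,-4.41,0,0,0,0,1,-0.76,-4.41,0,0,0,0,1,-0.76,-4.41,0,0,0,0,1,-0.76,-4.41,0,0,0,0,1,0,0,0,0,0,0.1428,1,0,0,0,0,0,0.1428,1,0,0,0,0,0,0.1428,1,0,0,0,0,0,0.1428,1,0,0,0,0,0,0.1428,1,0,0,0,0,0,0.1428,1,0,0,0,0,0,0.1428,1,0,0,0,0,0,0.1428,1,0,0,0,0,0,0.1428,1,0,0,0,0,0,0.1428,1,0,0,0,0,0,0.1428,1,0,0,0,0,0,0,1,0,0,0,0,0,0,1],
)

```text
time: 50.35
eef_pos: [0.4573, -0.3591, 0.179]
orientation: [-2.313, -2.12, 0.0]
force: [0.3, 0.1, -0.8]
opening: 0.0853
gripper_force: 0.0
```

```bash
python3 - <<'E'
from h import *
go(.4596,-.36,.1040)
w=wrist('w20')
print(blobs(w[0],(8,190,60),(17,255,255),(180,330,100,330),60))
E
```

```text
tcp [ 0.4573 -0.3591  0.179 ] yaw 1.4837 tilt 0.0037 F [ 0.3  0.1 -0.8] op 0.0853 g 0.0 j [-0.78  0.21 -0.15  1.22 -0.    0.88]
shift cm [-0.09  0.26  7.5 ]
[(np.int32(1664), [260.1, 214.4], [238, 190, 45, 53])]
```

Emit:
play_rows(
  deltas=[-0.1,0.2,2.5,0,0,0,1,0,0,2.5,0,0,0,1,0,0,2.4,0,0,0,1,0,0,0,0,0,0,1,0,0,0,0,0,0,0.4,0,0,0,0,0,0,0.1,0,0,0,0,0,0,-0.2,0,0,0,0,0,0,-0.5,0,0,0,0,0,0,-1,0,0,0,0,0,0,-1],
  force=40,
)

```text
time: 51.4
eef_pos: [0.461, -0.3623, 0.1091]
orientation: [2.317, 2.117, -0.0]
force: [-1.8, 0.7, 6.3]
opening: 0.04
gripper_force: 41.5
```

```bash
python3 - <<'E'
from h import *
go(.4255,-.1935,.15)
E
```

```text
tcp [ 0.461  -0.3623  0.1091] yaw 1.4809 tilt 0.0032 F [-1.8  0.7  6.3] op 0.04 g 41.5 j [-0.78  0.27 -0.23  1.07 -0.    0.88]
shift cm [16.48 -5.04 -4.14]
```

Emit:
play_rows(
  deltas=[0,0,-2,0,0,0,-1,0,0,-2,0,0,0,-1,4.06,-1.26,0,0,0,0,-1,4.06,-1.26,0,0,0,0,-1,4.06,-1.26,0,0,0,0,-1,4.06,-1.26,0,0,0,0,-1,0,0,0,0,0,0,-1,0,0,1.5,0,0,0,-1,0,0,1.5,0,0,0,-1,0,0,0.5,0,0,0,-1,0,0,0,0,0,0,-1,0,0,0,0,0,0,-1],
)

```text
time: 52.6
eef_pos: [0.4248, -0.1953, 0.1124]
orientation: [2.319, 2.119, 0.0]
force: [0.2, 0.1, -3.1]
opening: 0.0399
gripper_force: 41.8
```

```bash
python3 - <<'E'
from h import *
go(.4255,-.1955,.1085)
E
```

```text
tcp [ 0.4248 -0.1953  0.1124] yaw 1.4805 tilt 0.0002 F [ 0.2  0.1 -3.1] op 0.0399 g 41.8 j [-0.57  0.06 -0.47  1.04  0.    1.09]
shift cm [-0.02  0.07  0.39]
```

Emit:
play_rows(
  deltas=[0,0,0.2,0,0,0,-1,0,0,0.15,0,0,0,-1,0,0,0.1,0,0,0,-1,0,0,0,0,0,0,-1,0,0,0,0,0,0,-1],
)

```text
time: 53.1
eef_pos: [0.4253, -0.1959, 0.1091]
orientation: [2.317, 2.117, -0.001]
force: [-2.3, -0.1, 5.0]
opening: 0.04
gripper_force: 42.8
```

Emit:
play_rows(
  deltas=[0,0,-0.1,0,0,0,-0.3,0,0,0,0,0,0,0.2,0,0,0,0,0,0,1,0,0,0,0,0,0,1,0,0,-3,0,0,0,1,0,0,-4.5,0,0,0,1,0,0,-4.5,0,0,0,1,0,0,-4.5,0,0,0,1,0,0,-4.5,0,0,0,1,0,0,0,0,0,0,1,0,0,0,0,0,0,1],
)

```text
time: 54.2
eef_pos: [0.4254, -0.1954, 0.3198]
orientation: [2.317, 2.117, 0.002]
force: [0.1, -0.5, -1.0]
opening: 0.0857
gripper_force: 0.0
```

```bash
python3 - <<'E'
from h import *
yaw();w=wrist('w21');s=snapshot('scene')
a=np.zeros((384,800,3),np.uint8);a[:,:480]=w[0]['color'][:,:480];a[:384,480:]=cv2.resize(s['color'][150:246,200:280],(320,384),interpolation=2)
cv2.imwrite('pics/c21.png',a[:,:,::-1])
lid(w,(18,60,130),(32,150,255),(100,400,0,180))
import pickle;pickle.dump(w,open('w21.pkl','wb'))
E
```

```text
tcp [ 0.4254 -0.1954  0.3198] yaw 1.4809 tilt 0.0032 F [ 0.1 -0.5 -1. ] op 0.0857 g 0.0 j [-0.57 -0.05 -0.14  1.48  0.    1.09]
lid [441.1  10.4] 30.4 (235, 0, 45, 32)
```

View pics/c21.png

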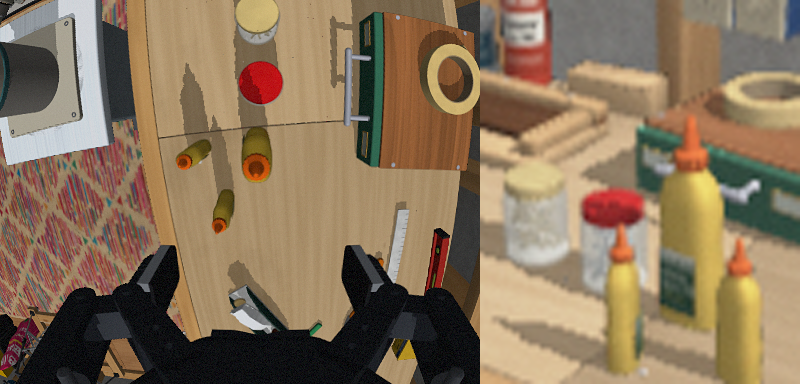

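```bash
python3 - <<'E'
from h import *
import pickle
w=pickle.load(open('w21.pkl','rb'))
print(plane(ray(w[0],257,167,w[1]),.17).round(3),plane(ray(w[0],256,174,w[1]),.203).round(3))
print(ctrl.hand_in())
E
```

```text
[ 0.423 -0.19   0.17 ] [ 0.423 -0.19   0.203]
the job is handed in; nothing more can be done
None
```

The job is handed in after about 54 s: the drill tray lies flat along the jig about 27 mm from its near side, the drawer is pushed home, and both jars and the bottle stand upright within about 4 mm of their starts by my measurements, label facing out (the hand-in returned no verdict).

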